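Chock the pattern roller, then turn the rack's stop handle to release

ROBOT

A 6-joint arm with a two-finger parallel gripper is mounted at the origin on the work surface; the furniture and walls round the work are solid. World frame = base frame: x ahead of the robot, y to its left, z up, the work surface at z = 0. Lengths are in m, angles in rad, forces in N, time in s.
With the tool pointing down it reaches from about 0.35 to 0.775 m from the base axis. Payload 7.3 kg.
Tool frame: the origin (TCP) lies midway between the tips of the shut fingers; the grasp point (between the pads) lies 19 mm behind it; z points along the fingers, y is the line along which they close (so a half turn about z gives the same grasp; the last joint's range is limited). The gripper opens to 92 mm and grips with 3 to 60 N. Pads are 19 mm wide; open, the fingers measure 130 mm over their backs; the gripper's body (75 mm by 190 mm) begins 47 mm behind the grasp point.
Start: joints at [-1.273, 0.342, 1.524, -0, 1.275, -0.146], TCP at [0.225, -0.474, 0.195] pointing down, gripper open.
Joint ranges: [-2.53, 2.53], [-0.77, 2.02], [0.04, 2.7], [-1, 4.14], [0.28, 2.66], [-3.11, 3.11]. Speed limits (rad/s): [2.57, 2.57, 3.14, 3.14, 3.14, 3.14].

INTERFACE

Orientations are given as [roll, pitch, yaw] about the fixed x, y, z axes, in that order (R = Rz(yaw) Ry(pitch) Rx(roll)).
In Python, from cell import monitor, vision, workorder gives the robot as it stands.
- The arm moves only by the tool move_arm, never from a script. Its argument "rows" is a list of rows, each a list of 5 numbers: the shift along the world's x, y, z in mm, then the turn about the world's z in rad, then the closure, from -1 (fully open) to 1 (shut). A call has 1 to 12 rows; each row shifts and turns the commanded pose from where the row before left it; what a row does not reach is not made up. A row lasts 1/10 s, in which the tool goes at most 50 mm and 8.59 degrees, less where a joint would pass 70% of its speed; a pose out of reach is approached as far as the arm can. A call is refused whole if a number of a shift passes 50 or a number of a turn 0.15, either way. A call with a gripper value outside its range is refused whole. The fingers move at their own pace and stop on an object; "newtons" is the grip in N (left out, the last holds). Time passes only in rows, so rows that do not move let the fingers close. It gives the time, the measured TCP pose, the force, the opening and the grip force at its end, in the units of the state.
- monitor.observe(): the state, without advancing time (a new reading comes with each control period).
- vision.read_camera(name): name is "scene" or "top"; returns the picture (384x512x3 uint8, red, green, blue); there is no depth.
- vision.get_calibration(name): a dict with "K" (3x3 intrinsics, pixels), "T" (4x4, takes a point from camera to world coordinates). Camera axes: x right, y up, looking along -z (the intrinsics and any distortion apply to the point x, -y, -z); pixel columns grow to the right and rows downward; lengths in m; the calibration is good to about 2 mm. A picture is of the moment at which its call begins. get_calibration takes no time and is no camera call.
- workorder.hand_in(): hands the job in; it is judged then, once.
The state is a dict: "time": time; "qpos": joint angles; "qvel": joint speeds; "joint_efforts": joint torques, N m; "tool_pos": TCP position; "tool_rot": TCP orientation; "contact_force": force on the tool from outside, world axes, zero at the start; "torque": the same for the moment, N m; "opening": finger opening in m; "grip_force": force on a finger pad.
Only numpy, scipy, OpenCV 4.12 (cv2) and the standard library are available. Lean on these libraries where they do the work, as an engineer would, in place of code of your own. Each camera call takes 0.05 s, during which the arm holds its last target. There are 200 camera calls.

TASK

Before the wooden pattern roller is lifted off its small sloping rack it must be freed from the rack's two stop pins without rolling away. Set the loose steel wedge chock on the board with its sloping face snug and square against the middle of the roller's low side, between the pins, and let go; then push the rack's rotary handle fully over, a quarter turn clockwise seen from above, to the detent that lowers the pins. The roller must stay where it is, resting on the chock, and the other things on the table must be left as they stand.

Things in the scene. Friction and masses are not known exactly. Their poses are not given: they have to be found in the camera images.
- rack: Fixed parking rack: a plywood board 250 x 200 mm (x from -130 to +120 mm) that slopes along the rack's x axis, low towards -x (nearer the robot), rising towards +x by 0.12 rad. Origin on the table top under the board's middle; z up; yaw varies. The board's upper surface lies 30 mm + 0.12 x above the table (x along the rack from the origin).
- board_mid (a point): Point on the board's sloping surface above the rack's origin. Between its side rails the board is 180 mm wide; the rails stand 16 mm above it, the lip at its low end (x = -125 mm) 14 mm, the stop at its high end (x = 115 mm) 20 mm.
- stop_top (a point): Midway between the tops of the two steel stop pins (10 mm diameter, at y = +62 and -62 mm, x = 21 mm in the rack). They stand 31 mm above the board at stop-up and sink just below its surface at stop-down.
- housing_top (a point): Centre of the top face of the grey housing beside the board on the rack's +y side (at x = 20, y = 150 mm), 74 x 66 mm, 70 mm high; the rotary handle sits on it.
- handle (a joint): Rotary handle's angle, rad. 0 = stop-up detent: the handle points along the rack's -x (downhill), pins up. 1.571 = stop-down detent: it points along the rack's +y (away from the board), pins below the board. It turns clockwise from above as the value grows, with hard stops at both ends; an over-centre weight pulls it to the nearer end (tipping point half way), so it takes about 0.3 N m to start and snaps over by itself past the middle.
- handle_axis (a point): Point on the handle's vertical turning axis, at the mid height of its grip bar, 100 mm above the table. Does not move when the handle turns.
- handle_end (a point): Outer end of the handle's grip bar, mid height, 95 mm from the axis. The aluminium grip bar runs radially from the axis to here, is 12 mm thick and 32 mm high (84 to 116 mm above the table). It can be pushed sideways.
- roller: Wooden pattern roller, 56 mm diameter, 150 mm long, with dark rings and 9 mm steel axle stubs, 0.4 to 0.8 kg. It lies across the board (axis along the rack's y), its low side resting on the two stop pins. Origin at its middle on its axis (28 mm above the board); its own y axis is the roller's axis, its x and z axes turn as it rolls. It rolls freely; its middle may not move more than 20 mm.
- chock: Loose bare steel wedge chock, 56 mm long (its x), 40 mm wide (its y), 30 mm high, about 0.25 kg, standing on the table. Origin at the centre of its underside. Full-height block from x = -28 to -3 mm (grip across the width there); then its top slopes down at 40 deg to a 4 mm high toe at x = +28. On the board, +x uphill, it touches the roller when its origin is 43 mm downhill of the roller's axis along the board; friction holds both.
- sanding_block: Bystander, not to be disturbed: brown sanding block, 44 x 70 x 26 mm, all sides upright. Origin at the centre of its underside.
- wax_block: Bystander, not to be disturbed: flat block of wax, 32 x 60 x 14 mm. Origin at the centre of its underside.
- mist_amber: Bystander, not to be disturbed: slim spray bottle with brown liquid, 37 mm diameter, 139 mm tall, near the handle's sweep. Origin at the centre of its underside.
- mist_teal: Bystander, not to be disturbed: slim spray bottle with teal liquid, 37 mm diameter, 139 mm tall. Origin at the centre of its underside.
- jar_water: Bystander, not to be disturbed: glass jar, 66 mm diameter, 112 mm tall. Origin at the centre of its underside.
- pot_4: Bystander, not to be disturbed: paint pot with lid, 56 mm diameter, 61 mm tall. Origin at the centre of its underside.
- tile_easel: Tile, 200 x 200 mm, leaning on a fixed wooden table easel at the right side of the table: an obstacle up to about 240 mm high, about 200 mm wide in y and 150 mm deep; pass over it or nearer the robot's base. A fixed clear spray bottle, 139 mm tall, stands about 150 mm from it towards the table's middle and far edge. Origin low at the tile.
- pot_3: Bystander, not to be disturbed: paint pot with black lid, 47 mm diameter, 55 mm tall. Origin at the centre of its underside.
Things that resemble listed ones, but are neither listed nor needed, are in the scene too. Leave any yellow look-alike of the chock alone. Of the things shaped like the roller, the wooden one is meant.

How it is judged:
On the way, in this order (a step that is already met when the one before it is completed fails the run):
1. the chock stands on the board, toe uphill, against the middle of the roller's low side, let go, with the handle still at stop-up (x of roller in the frame of chock between 0.036 and 0.048 m and y of roller in the frame of chock between -0.025 and 0.025 m and z of roller in the frame of chock between 0.022 and 0.033 m and y of chock in the frame of rack between -0.03 and 0.03 m and contact force between the fingers and chock below 0.1 N and value of joint handle below 0.3 rad), for 0.2 s.
2. the handle is turned fully to its stop-down detent (value of joint handle above 1.5 rad), for 0.2 s.
At the end, for the whole second after the job is handed in: The handle is in its stop-down detent (within 0.07 rad of 1.571); the roller rests at standstill on the chock's sloping face, within 20 mm of where it began; the chock stands on the board with its toe uphill, within 25 mm of the roller's middle and 30 mm of the board's centre line (x of roller in the frame of chock between 0.036 and 0.048 m and y of roller in the frame of chock between -0.025 and 0.025 m and z of roller in the frame of chock between 0.022 and 0.033 m and y of chock in the frame of rack between -0.03 and 0.03 m and value of joint handle above 1.5 rad and contact force between chock and roller above 0.1 N and distance of roller from where it was at the start of the episode below 0.02 m and linear speed of each of roller, chock below 0.01 m/s); the robot touches nothing.
It fails at once if the roller rolls away (moves more than 25 mm) (distance of roller from where it was at the start of the episode above 0.025 m).
It fails at once if a bystander is knocked over or moved more than 30 mm (distance of any of sanding_block, wax_block, mist_amber, mist_teal, jar_water, pot_4, pot_3 from where it was at the start of the episode above 0.03 m or angle between any of sanding_block, wax_block, mist_amber, mist_teal, jar_water, pot_4, pot_3's own z axis and vertical above 0.4 rad).
It also fails if it takes over 59 s, if anything falls off the work surface, if the arm or the gripper's body presses on something with over 40 N, if the wrist force passes 120 N, or if a joint passes its speed limit or range.

## Working session

There is one attempt and no reset: what is moved stays moved. The work goes in short steps, Python scripts to look and compute and a tool call to move; the robot and the scene stay as the last step left them, time stands still between calls to the robot, and variables do not carry over. Pictures are saved under pics/ and viewed, at most 10 in all, crops included, and the job is handed in when it is done.

Besides the shell and the picture viewer there is one more tool, called after ">>>" as a command line: name --pt "numbers of a row" for each row, then --argument value for the rest. move_arm: Moves the arm, as the interface text tells. Its arguments: {"type":"object","properties":{"rows":{"type":"array","items":{"type":"array","items":{"type":"number"}}},"newtons":{"type":"number"}},"required":["rows"]}

```bash
mkdir -p pics
cat > h.py <<'E'
import numpy as np, cv2
from cell import monitor, vision, workorder
def grab(n,f=None):
    im=vision.read_camera(n)
    if f: cv2.imwrite('pics/'+f,im[:,:,::-1])
    return im
def ray(n,u,v):
    c=vision.get_calibration(n);K=np.array(c['K']);T=np.array(c['T'])
    d=np.linalg.inv(K)@[u,v,1];d=T[:3,:3]@(d*[1,-1,-1]);return T[:3,3],d
def onz(n,u,v,z):
    o,d=ray(n,u,v);return o+d*(z-o[2])/d[2]
def proj(n,p):
    c=vision.get_calibration(n);K=np.array(c['K']);T=np.array(c['T'])
    q=T[:3,:3].T@(np.array(p)-T[:3,3]);q=K@(q*[1,-1,-1]);return q[:2]/q[2]
E
python3 - <<'E'
from h import *
for n in('scene','top'):
    im=grab(n,n+'0.png'); c=vision.get_calibration(n);print(n,c.keys(),np.round(c['K'],1),np.round(c['T'],3))
    cv2.imwrite(f'pics/{n}0b.png',cv2.resize(im[:,:,::-1],(800,600),interpolation=cv2.INTER_CUBIC))
print(monitor.observe())
E
```

```text
scene dict_keys(['K', 'T']) [[451.7   0.  260.7]
 [  0.  451.7 194.6]
 [  0.    0.    1. ]] [[-0.907  0.333 -0.258  0.057]
 [-0.422 -0.704  0.572  0.862]
 [ 0.009  0.627  0.779  1.357]
 [ 0.     0.     0.     1.   ]]
top dict_keys(['K', 'T']) [[386.2   0.  262.4]
 [  0.  386.2 188.5]
 [  0.    0.    1. ]] [[ 1.000e-03  9.800e-01 -1.970e-01  2.430e-01]
 [-1.000e+00 -1.000e-03 -1.200e-02 -9.500e-02]
 [-1.200e-02  1.970e-01  9.800e-01  1.268e+00]
 [ 0.000e+00  0.000e+00  0.000e+00  1.000e+00]]
{'time': 0.1, 'qpos': array([-1.27300700e+00,  3.42659123e-01,  1.52488945e+00,  5.55909986e-06,
        1.27543250e+00, -1.46009054e-01]), 'qvel': array([ 0.00101691, -0.00196575, -0.00265554,  0.00125414,  0.00026654,
        0.00165494]), 'joint_efforts': array([ 9.45104439e-04, -4.32006311e+01, -2.44694388e+01,  7.18234177e-02,
        5.26105484e-02, -5.85272596e-05]), 'tool_pos': array([ 0.22531909, -0.47374499,  0.19432253]), 'tool_rot': array([-3.14021978e+00, -2.07261786e-04,  4.43796619e-01]), 'contact_force': array([ 0.25059203, -0.74205564,  0.22870722]), 'torque': array([-0.04879117, -0.02018191, -0.04370147]), 'grip_force': 0.0, 'opening': 0.0918258031352156}
```

View pics/top0b.png

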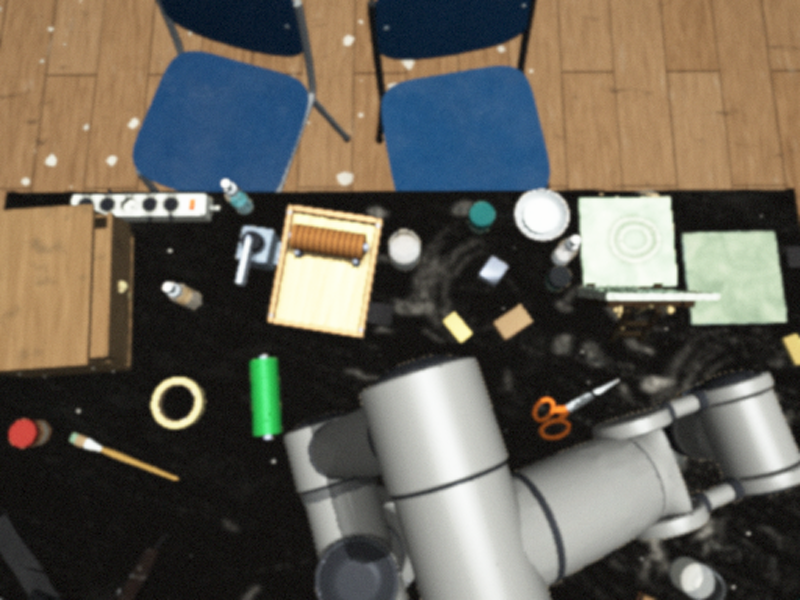

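View pics/scene0b.png

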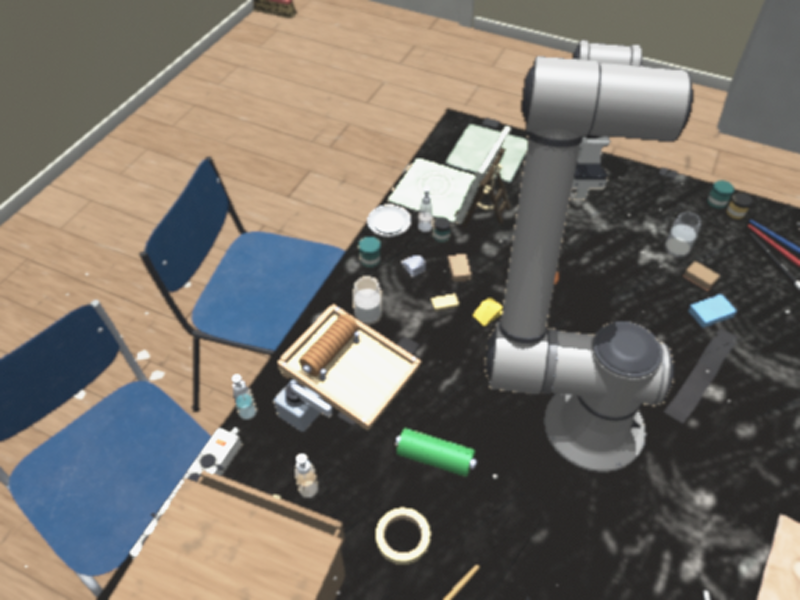

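Top view (800×600 picture): the rack is at about (325,270), with the wooden roller at (328,242). The handle axis is near (257,240), with its end at (243,282). Chock candidates are the grey-blue block at (493,269) top / (413,265) scene, and the yellow wedge at (488,312) scene. The steel-coloured grey one fits the description. The wax (458,326) and sanding block (513,321) are nearby. I'll confirm in one enlarged crop.

Run:
```python
from h import *
t=cv2.imread('pics/top0.png');s=cv2.imread('pics/scene0.png')
def c(im,x,y,w,h,W,H): return cv2.resize(im[y:y+h,x:x+w],(W,H),interpolation=cv2.INTER_CUBIC)
a=np.hstack([c(t,290,155,50,38,400,304),c(s,240,150,50,37,400,296+8)])
b=np.hstack([c(t,140,125,112,83,400,296),c(s,170,190,112,83,400,296)])
cv2.imwrite('pics/crop1.png',np.vstack([a,b]))
```

```text
(no output)
```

View pics/crop1.png

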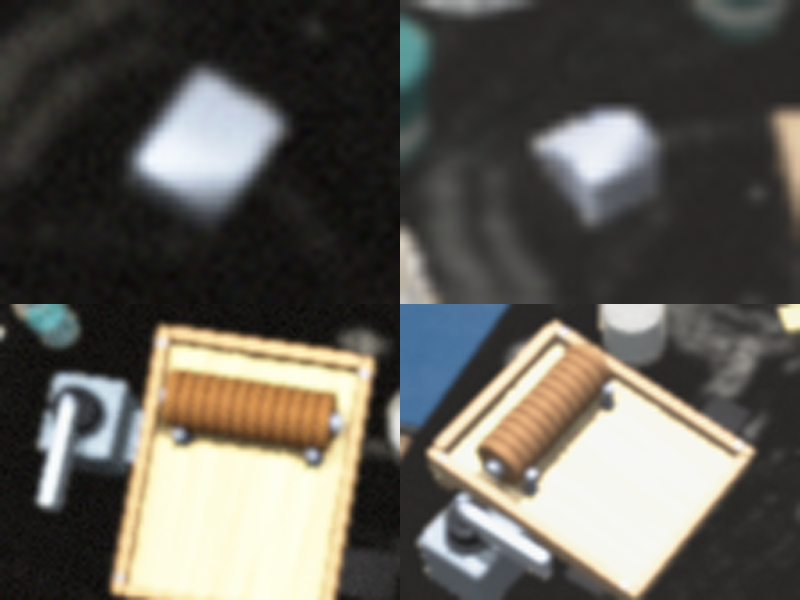

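```bash
cat > m.py <<'E'
from h import *
R=lambda a:np.round(np.array(a)*1000,1)
def chock(tag,im,cam,x0,y0,w,h):
    hsv=cv2.cvtColor(im,cv2.COLOR_RGB2HSV);m=np.zeros(im.shape[:2],np.uint8);m[y0:y0+h,x0:x0+w]=(hsv[y0:y0+h,x0:x0+w,2]>100)*255
    c=max(cv2.findContours(m,0,1)[0],key=cv2.contourArea);print(tag,cv2.contourArea(c),c.reshape(-1,2).mean(0),c.reshape(-1,2).tolist());return c
E
python3 - <<'E'
from m import *
t=cv2.imread('pics/top0.png')[:,:,::-1];s=cv2.imread('pics/scene0.png')[:,:,::-1]
c=chock('top',t,'top',298,158,40,30);chock('sc',s,'scene',255,160,30,20)
T=lambda x,y:(290+x/8,155+y/8); S=lambda x,y:(240+(x-400)/8,150+y/8.2)
for z in(0,.004,.03):
  print(z,'top',[R(onz('top',*T(*p),z)[:2]) for p in[(205,65),(287,128),(205,225),(135,160)]])
  print(z,'sc',[R(onz('scene',*S(*p),z)[:2]) for p in[(535,150),(590,225),(655,185),(655,150),(635,110),(580,110)]])
a=lambda x,y:(140+x/3.571,125+(y-304)/3.566)
b=lambda x,y:(170+(x-400)/3.571,190+(y-304)/3.566)
p=[R(onz('top',*a(*q),.0635)) for q in[(180,433),(313,454)]];print('pins',p,np.linalg.norm(p[0]-p[1]))
p=[R(onz('scene',*b(*q),.0635)) for q in[(529,480),(607,394)]];print('pins sc',p,np.linalg.norm(p[0]-p[1]))
for q,z in[((160,325),.064),((375,355),.064),((110,596),.03),]: print('corner',R(onz('top',*a(*q),z)))
for q,z in[((268,324),.03),((364,338),.03),((290,205),.063),((383,216),.063)]: print('corner',R(onz('top',q[0]*.64,q[1]*.64,z)))
print('handle end',R(onz('top',*a(48,505),.1)),'hub',R(onz('top',*a(68,408),.11)))
for q in [(553,305),(640,600),(753,452),(430,455)]: print('sc corner',R(onz('scene',*b(*q),.062)),R(onz('scene',*b(*q),.03)))
E
```

```text
top 183.5 [315.39534884 172.1627907 ] [[314, 164], [313, 165], [312, 166], [312, 167], [311, 168], [310, 169], [309, 170], [308, 171], [308, 172], [307, 173], [307, 174], [307, 175], [307, 176], [308, 177], [309, 177], [310, 178], [311, 178], [312, 179], [313, 179], [314, 180], [315, 180], [316, 180], [317, 180], [318, 179], [319, 178], [320, 177], [321, 176], [322, 175], [322, 174], [323, 173], [324, 172], [324, 171], [324, 170], [324, 169], [323, 168], [322, 167], [321, 167], [320, 166], [319, 166], [318, 165], [317, 164], [316, 164], [315, 164]]
sc 110.5 [264.08108108 168.56756757] [[264, 163], [263, 164], [262, 164], [261, 164], [260, 165], [259, 165], [258, 166], [257, 166], [257, 167], [257, 168], [258, 169], [259, 170], [260, 171], [260, 172], [261, 173], [262, 174], [262, 175], [263, 176], [264, 176], [265, 175], [265, 174], [265, 173], [266, 172], [267, 172], [268, 171], [269, 171], [270, 170], [271, 169], [271, 168], [271, 167], [271, 166], [270, 165], [269, 164], [268, 163], [267, 163], [266, 163], [265, 163]]
0 top [array([ 584.3, -259.8]), array([ 556.7, -293.6]), array(
[... 654 characters left out ...]
231.7]), array([ 513.5, -252.3]), array([ 533.2, -272. ]), array([ 558.1, -260.3])]
pins [array([574.6, 152.6,  63.5]), array([554.7,  31.6,  63.5])] 122.62548674725005
pins sc [array([571.4, 169.2,  63.5]), array([551.3,  47.3,  63.5])] 123.54602381299043
corner [677.4 174.8  64. ]
corner [647.9 -23.4  64. ]
corner [430.4 217.5  30. ]
corner [428.8 215.1  30. ]
corner [399.5  14.9  30. ]
corner [676.7 172.4  63. ]
corner [651.9 -23.7  63. ]
handle end [499.9 257.7 100. ] hub [584.6 242.1 110. ]
sc corner [655.5 -31.4  62. ] [670.3 -53.5  30. ]
sc corner [418.1 238.6  62. ] [427.  223.2  30. ]
sc corner [392.   47.8  62. ] [400.3  27.7  30. ]
sc corner [672.3 183.9  62. ] [687.5 167.2  30. ]
```

Run:
```python
from m import *
for n,q,z in[('bottle tip',(574,240),.139),('bottle base',(560,262),0.02),('jar top',(405,238),.112),('jar bot',(405,268),0),('tealpot',(482,213),.06),('pot3',(558,278),.055),('tile edge L',(578,295),.15),('wax',(458,326),.014),('sand',(513,321),.026),('amber base',(193,302),.0),('amber top',(170,286),.139),('teal base',(246,212),0),('teal top',(228,182),.139)]: print(n,R(onz('top',q[0]*.64,q[1]*.64,z)))
# rack contour
t=cv2.imread('pics/top0.png');h=cv2.cvtColor(t,cv2.COLOR_BGR2HSV)
m=((h[:,:,2]>90)&(h[:,:,1]>40)&(h[:,:,0]<32)).astype(np.uint8)*255; m[:122]=0;m[:,:168]=0;m[225:]=0;m[:,250:]=0
m=cv2.morphologyEx(m,cv2.MORPH_OPEN,np.ones((3,3)))
c=cv2.convexHull(max(cv2.findContours(m,0,1)[0],key=cv2.contourArea));q=cv2.approxPolyDP(c,8,True).reshape(-1,2);print(q.tolist())
for u,v in q: print(R(onz('top',u,v,.062 if v<160 else .03)))
```

```text
bottle tip [ 576.2 -398.8  139. ]
bottle base [ 562.9 -398.6   20. ]
jar top [589.2 -70.9 112. ]
jar bot [555.4 -68.7   0. ]
tealpot [ 658.8 -231.    60. ]
pot3 [ 520.  -384.4   55. ]
tile edge L [ 465.4 -397.7  150. ]
wax [ 426.7 -180.4   14. ]
sand [ 435.3 -293.8   26. ]
amber base [481.2 386.4   0. ]
amber top [486.4 380.2 139. ]
teal base [683.5 283.2   0. ]
teal top [697.9 281.1 139. ]
[[184, 131], [244, 139], [232, 215], [171, 206]]
[677.8 177.9  62. ]
[649.6 -20.   62. ]
[403.7  18.1  30. ]
[433.3 217.   30. ]
```

>>> move_arm --pt "40 20 10 -0.15 -1" --pt "40 20 10 -0.15 -1" --pt "40 30 0 -0.15 -1" --pt "40 30 0 -0.15 -1" --pt "40 30 0 -0.15 -1" --pt "40 40 0 -0.15 -1" --pt "40 40 0 -0.15 -1" --pt "30 15 0 -0.02 -1" --pt "0 0 0 0 -1" --pt "0 0 0 0 -1"

```text
time: 1.1
tool_pos: [0.5031, -0.2771, 0.2129]
tool_rot: [3.141, 0.001, -0.532]
contact_force: [-0.2, -0.4, 0.3]
opening: 0.0918
grip_force: 0.0
```

>>> move_arm --pt "32 30 0 -0.09 -1" --pt "0 0 -40 0 -1" --pt "0 0 -40 0 -1" --pt "0 0 -30 0 -1" --pt "0 0 0 0 -1"

```text
time: 1.6
tool_pos: [0.5314, -0.247, 0.0993]
tool_rot: [3.141, 0.01, -0.626]
contact_force: [0.8, -0.3, -0.4]
opening: 0.0919
grip_force: 0.0
```

Run:
```python
from m import *
t=grab('top')[:,:,::-1];s=grab('scene')[:,:,::-1]
o=monitor.observe();print(o['tool_pos'],o['tool_rot'])
def c(im,x,y,w,h,W,H): return cv2.resize(im[y:y+h,x:x+w],(W,H),interpolation=cv2.INTER_CUBIC)
cv2.imwrite('pics/crop2.png',np.hstack([c(t,275,135,80,120,400,600),c(s,225,100,80,120,400,600)]))
```

```text
[ 0.53464047 -0.24863202  0.10423656] [ 3.14134303e+00  2.21855001e-04 -6.25412060e-01]
```

View pics/crop2.png

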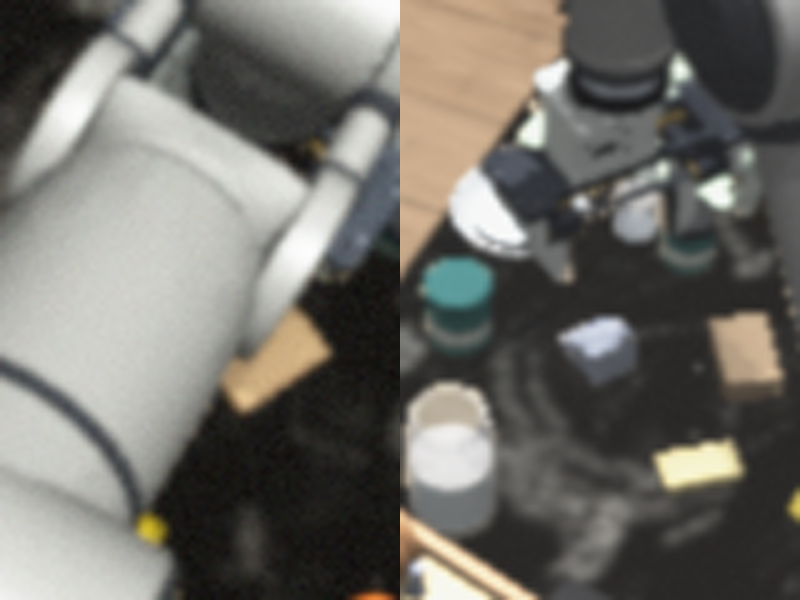

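The scene half shows the gripper above the chock. The left fingertip is at crop (567,278), i.e. scene pixel (258.4,155.6), and the chock below is untouched. I'll check the camera bias with that fingertip.

Run:
```python
from m import *
print(R(onz('scene',258.4,156,.104)), proj('scene',(.567,-.204,.104)))
c=lambda x,y:(225+(x-400)/5,100+y/5)
for n,q,z in[('toe near',(560,340),.004),('back near base',(600,384),0),('back far base',(637,365),0),('top back far',(635,340),.03),('top back near',(600,358),.03)]: print(n,R(onz('scene',*c(*q),z)))
```

```text
[ 560.5 -226.   104. ] [254.39019479 159.25119511]
toe near [ 577.4 -249.9    4. ]
back near base [ 530.  -224.1   -0. ]
back far base [ 511.6 -255.2    0. ]
top back far [ 513.7 -254.    30. ]
top back near [ 530.8 -224.7   30. ]
```

>>> move_arm --pt "-1 1 -40 0.05 -1" --pt "0 0 -30 0 -1" --pt "0 0 -20 0 -1" --pt "0 0 -6 0 -1" --pt "0 0 0 0 -1"

```text
time: 2.2
tool_pos: [0.5347, -0.2475, 0.0089]
tool_rot: [3.141, -0.002, -0.575]
contact_force: [0.8, 0.5, -0.3]
opening: 0.092
grip_force: 0.0
```

Run:
```python
from m import *
s=grab('scene')[:,:,::-1];o=monitor.observe();print(o['tool_pos'],o['tool_rot'],o['contact_force'])
cv2.imwrite('pics/crop3.png',cv2.resize(s[125:195,225:305],(640,560),interpolation=cv2.INTER_CUBIC))
```

```text
[ 0.53520808 -0.24763015  0.00952011] [ 3.14150396e+00 -3.01968536e-03 -5.74515863e-01] [-0.27685343 -0.43683733  0.06132063]
```

View pics/crop3.png

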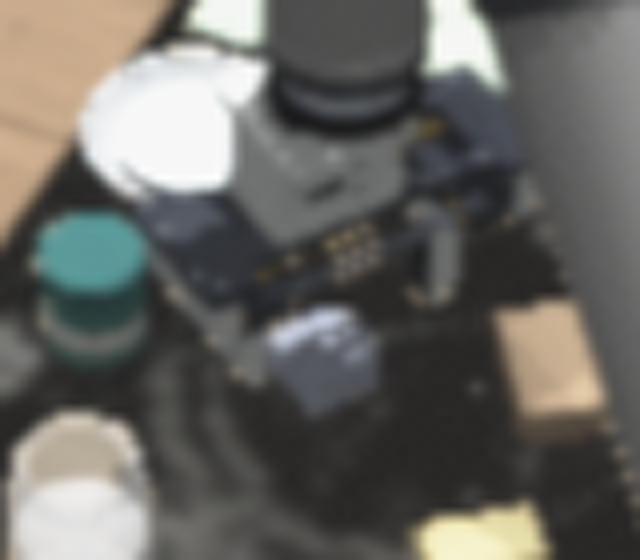

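Run:
```python
from m import *
c=lambda x,y:(225+x/8,125+y/8)
for n,q,z in[('Ltip',(252,382),.0095),('Rtip',(430,302),.0095),('back near base',(320,415),0),('back far base',(378,375),0),('toe near',(268,347),.004)]: print(n,R(onz('scene',*c(*q),z)))
p=np.array([.5352,-.2476,.0095]);d=np.array([.543,.84,0])
for k in(.046,.065): 
  for s in(1,-1): a=p+s*k*d; q=proj('scene',a); print(R(a),(q-[225,125])*8)
```

```text
Ltip [ 566.2 -221.4    9.5]
Rtip [ 507.7 -309.2    9.5]
back near base [ 529.8 -223.7    0. ]
back far base [ 514.6 -260.4    0. ]
toe near [ 571.1 -250.6    4. ]
[ 560.2 -209.     9.5] [252.2660973  402.87415516]
[ 510.2 -286.2    9.5] [407.19693117 330.67730003]
[ 570.5 -193.     9.5] [219.59328376 418.09949363]
[ 499.9 -302.2    9.5] [438.53362184 316.07458693]
```

Fingers straddle the chock: tips at crop (252,382) and (430,302), chock base from (320,415) to (378,375). I'll back off 4 mm from the toe and grip.

>>> move_arm --pt "-3 2 -4 0 -1" --pt "0 0 0 0 0.2" --pt "0 0 0 0 0.6" --pt "0 0 0 0 0.6" --pt "0 0 0 0 0.6" --pt "0 0 0 0 0.6" --newtons 20

```text
time: 2.85
tool_pos: [0.5312, -0.2446, 0.0037]
tool_rot: [3.141, -0.0, -0.574]
contact_force: [-0.1, -0.4, -0.3]
opening: 0.0565
grip_force: 0.0
```

>>> move_arm --pt "0 0 0 0 1" --pt "0 0 0 0 1" --pt "0 0 0 0 1" --pt "0 0 0 0 1" --pt "0 0 0 0 1" --newtons 25

```text
time: 3.35
tool_pos: [0.5311, -0.2446, 0.0036]
tool_rot: [3.142, 0.0, -0.574]
contact_force: [0.3, -0.5, 0.3]
opening: 0.0162
grip_force: 0.0
```

Run:
```python
from m import *
s=grab('scene')[:,:,::-1];o=monitor.observe();print(o['tool_pos'],o['opening'],o['grip_force'])
cv2.imwrite('pics/crop4.png',cv2.resize(s[125:195,225:305],(800,700),interpolation=cv2.INTER_CUBIC)[:600])
```

```text
[ 0.53112604 -0.24459887  0.00361746] 0.012534215561514466 0.0
```

View pics/crop4.png

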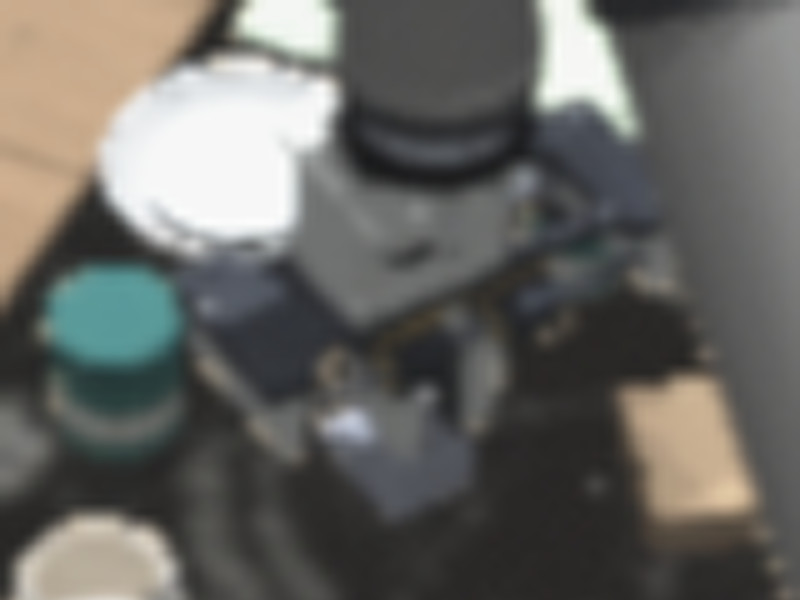

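The fingers closed without touching the chock. In this picture they pass over it at (405,460) and (480,430), and the chock has not moved. So the reported height or grip geometry differs from what I assumed. I'll lift and locate the shut fingertip by frame differencing.

>>> move_arm --pt "0 0 40 0 1" --pt "0 0 40 0 1" --pt "0 0 0 0 1" --pt "0 0 0 0 1" --pt "0 0 0 0 1"

```text
time: 3.9
tool_pos: [0.5304, -0.2442, 0.0826]
tool_rot: [3.141, 0.002, -0.574]
contact_force: [0.0, 0.4, -0.3]
opening: 0.0001
grip_force: 0.0
```

Run:
```python
from m import *
o=monitor.observe();print(o['tool_pos'],o['opening'],o['grip_force']);grab('scene','sA.png');grab('top','tA.png')
```

```text
[ 0.53038148 -0.24415239  0.082576  ] 0.000121269954821569 0.0
```

>>> move_arm --pt "0 40 40 0 1" --pt "0 40 40 0 1" --pt "0 40 0 0 1" --pt "0 0 0 0 1" --pt "0 0 0 0 1"

```text
time: 4.5
tool_pos: [0.5308, -0.1331, 0.1536]
tool_rot: [3.141, 0.001, -0.572]
contact_force: [-0.2, -0.5, -0.9]
opening: 0.0002
grip_force: 0.0
```

Run:
```python
from m import *
p=monitor.observe()['tool_pos'];print(p);grab('scene','sB.png')
A=cv2.imread('pics/sA.png');B=cv2.imread('pics/sB.png')
d=cv2.absdiff(A,B).max(2)>25
# chock in A region
for nm,q in(('A',np.array([.5311,-.2446,.0836])),('B',p)): print(nm,proj('scene',q),[np.round(proj('scene',q+[0,0,k])) .tolist() for k in(.02,.04,.066)])
u,v=np.round(proj('scene',[.5311,-.2446,.0836])).astype(int)
for im in(A,B):
  g=cv2.cvtColor(im,cv2.COLOR_BGR2GRAY)[v-14:v+22,u-12:u+14]
  print(u-12,v-14);print('\n'.join(' '.join('%3d'%x for x in r) for r in g))
```

```text
[ 0.53077933 -0.13313407  0.15357474]
A [267.29439426 158.86621631] [[267.0, 155.0], [268.0, 152.0], [268.0, 147.0]]
B [254.9911639  165.89042052] [[255.0, 162.0], [255.0, 158.0], [255.0, 153.0]]
255 145
 53  58 107 173 195 179 129  80  59  61  59  50  42  41  39  38  38  46  63  66  73  89  94  71  52  54
 53  68 145 220 215 158 100  74  65  64  64  56  45  38  36  37  41  58  83  96  96  91  99  78  51  42
 50  64 130 186 162 105  72  67  68  68  69  61  46  39  39  49  65  81 100 104  85  74  88  76  55  44
 49  56  85 111  97  83  82  75  81  85  85  69  55  55  54  71  91 102 104  86  63  66  89  80  62  53
 68  65  69  74  73  81  91  81  92 100  98  84  81  85  76  84 102 109 106  78  55  70  98  95  78  67
 84  70  63  64  64  63  66  69  93 104 105 102 103 100  83  88 104 109 104  76  55  69  97 104 101  91
 87  66  54  49  50  48  48  68 102 110 109 109 110 104  85  90 104 104  85  61  49  57  77  94 104 106
 78  55  44  43  45  44  45  75 117 124 115 110 110 103  86  97 105  98  71  49  44  45  55  69  86  95
 75  48  42  43  44  44  42  57  96 125 126 116 111 104  88  97 
[... 5899 characters left out ...]
 105 120 105  90  85  81  78  74  65  60  53  47  43  42  41  41  40  40  41
 43  43  44  45  47  49  56  85 112 103  86  78  67  59  54  52  54  55  51  45  41  41  40  40  40  40
 46  44  43  43  45  47  49  70  99  92  72  60  52  46  45  48  54  56  51  44  41  40  40  40  39  41
 47  44  42  42  43  46  47  54  68  66  55  49  47  44  45  47  51  51  47  42  41  40  41  40  41  41
 49  44  42  42  41  44  44  44  46  48  47  46  46  46  48  49  47  45  42  40  40  40  41  40  41  39
 53  45  42  42  42  42  43  42  44  45  46  46  47  48  50  48  45  42  42  40  40  40  40  40  40  41
 60  50  44  42  42  42  41  41  43  44  46  49  50  49  46  44  42  41  40  41  41  40  39  40  40  40
```

>>> move_arm --pt "-20 -43 0 0 1" --pt "-21 -44 0 0 1" --pt "0 0 -45 0 1" --pt "0 0 -45 0 1" --pt "0 0 -38 0 1" --pt "0 0 0 0 1" --pt "0 0 -8 0 1" --pt "0 0 0 0 1"

```text
time: 5.35
tool_pos: [0.4907, -0.2217, 0.019]
tool_rot: [3.141, -0.001, -0.575]
contact_force: [0.5, 0.0, -0.1]
opening: 0.0004
grip_force: 0.0
```

>>> move_arm --pt "0 0 -7 0 1" --pt "0 0 0 0 1" --pt "0 0 -6 0 1" --pt "0 0 0 0 1" --pt "0 0 -3 0 1" --pt "0 0 0 0 1"

```text
time: 5.95
tool_pos: [0.49, -0.2208, 0.0021]
tool_rot: [3.141, 0.0, -0.574]
contact_force: [-0.1, 0.4, -0.7]
opening: 0.0004
grip_force: 0.0
```

Run:
```python
from m import *
o=monitor.observe();p=o['tool_pos'];print(p,o['contact_force']);A=grab('scene','sC.png')[:,:,::-1]
print(proj('scene',p));cv2.imwrite('pics/crop5.png',cv2.resize(A[130:190,230:310],(800,600),interpolation=cv2.INTER_CUBIC))
```

```text
[ 0.4899953  -0.22076549  0.00208409] [-0.13487921  0.35801923 -0.65363887]
[273.85616431 180.28769517]
```

View pics/crop5.png

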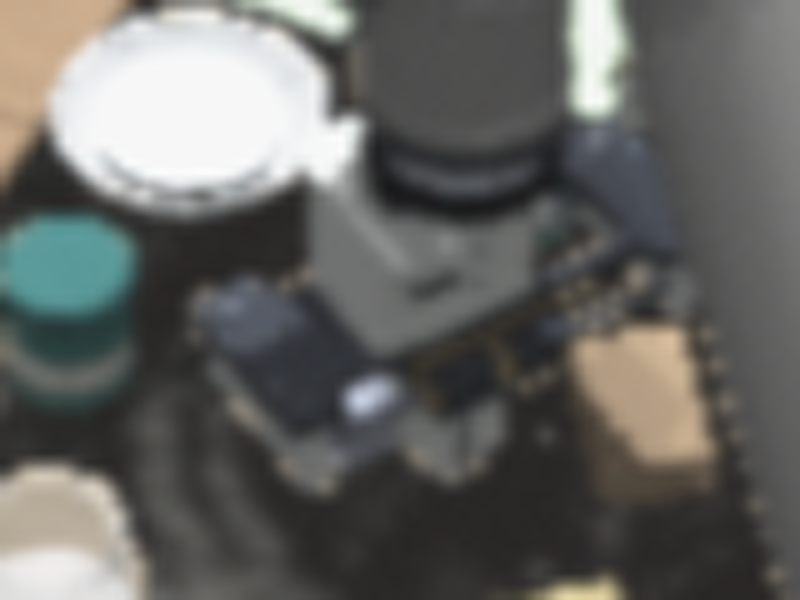

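Crop shows the shut fingers at (455,480), i.e. scene pixel (275.5,178), with the chock still beside them at (370,420). The TCP prediction is (273.9,180.3), so the tip appears about 2.3 px higher. I'll probe the table to check height.

>>> move_arm --pt "0 0 -3 0 1" --pt "0 0 0 0 1" --pt "0 0 -2 0 1" --pt "0 0 0 0 1"

```text
time: 6.4
tool_pos: [0.49, -0.2208, -0.0029]
tool_rot: [3.141, 0.0, -0.574]
contact_force: [-0.5, 0.6, 0.3]
opening: 0.0004
grip_force: 0.0
```

>>> move_arm --pt "0 0 -3 0 1" --pt "0 0 0 0 1" --pt "0 0 -2 0 1" --pt "0 0 0 0 1"

```text
time: 6.8
tool_pos: [0.49, -0.2208, -0.0079]
tool_rot: [3.141, 0.0, -0.574]
contact_force: [-0.3, 0.5, -0.2]
opening: 0.0007
grip_force: 0.0
```

>>> move_arm --pt "0 0 -2 0 1" --pt "0 0 0 0 1" --pt "0 0 -2 0 1" --pt "0 0 0 0 1"

```text
time: 7.2
tool_pos: [0.49, -0.2208, -0.0119]
tool_rot: [3.142, 0.0, -0.574]
contact_force: [-0.5, 0.6, 0.6]
opening: 0.0006
grip_force: 0.0
```

>>> move_arm --pt "0 0 -2 0 1" --pt "0 0 0 0 1" --pt "0 0 -2 0 1" --pt "0 0 0 0 1"

```text
time: 7.6
tool_pos: [0.49, -0.2208, -0.0159]
tool_rot: [3.142, 0.0, -0.574]
contact_force: [0.2, -0.4, 0.3]
opening: 0.0004
grip_force: 0.0
```

>>> move_arm --pt "0 0 -2 0 1" --pt "0 0 0 0 1" --pt "0 0 -2 0 1" --pt "0 0 0 0 1"

```text
time: 8.0
tool_pos: [0.49, -0.2208, -0.0199]
tool_rot: [3.142, 0.0, -0.574]
contact_force: [-0.8, 0.3, 0.4]
opening: 0.0004
grip_force: 0.0
```

>>> move_arm --pt "0 0 -2 0 1" --pt "0 0 0 0 1"

```text
time: 8.2
tool_pos: [0.49, -0.2208, -0.0219]
tool_rot: [3.141, 0.0, -0.574]
contact_force: [-0.1, 0.4, -0.1]
opening: 0.0005
grip_force: 0.0
```

>>> move_arm --pt "0 0 -2 0 1" --pt "0 0 0 0 1"

```text
time: 8.4
tool_pos: [0.49, -0.2208, -0.0239]
tool_rot: [3.141, 0.0, -0.574]
contact_force: [-0.0, 0.7, 0.5]
opening: 0.0006
grip_force: 0.0
```

>>> move_arm --pt "0 0 -2 0 1" --pt "0 0 0 0 1"

```text
time: 8.6
tool_pos: [0.49, -0.2208, -0.0259]
tool_rot: [3.142, 0.0, -0.574]
contact_force: [-0.7, -0.2, 0.6]
opening: 0.0006
grip_force: 0.0
```

Run:
```python
from m import *
o=monitor.observe();p=o['tool_pos'];print(p,o['joint_efforts'].round(1));B=grab('scene','sD.png');A=cv2.imread('pics/sC.png')[:,:,::-1]
print(proj('scene',p),[proj('scene',[p[0],p[1],z]).round(1) for z in(0,.01,.02)])
for im in(A,B): print('\n'.join(' '.join('%3d'%x for x in r) for r in im[168:190,264:286].mean(2).astype(int)));print()
```

```text
[ 0.49000188 -0.22080142 -0.02588731] [ -0.  -49.4 -16.3   0.   -0.1   0. ]
[273.63925867 184.83663594] [array([273.8, 180.6]), array([273.9, 179. ]), array([274. , 177.3])]
 74 117 147 163 146 108  71  56  52  46  41  40  39  37  37  44  56  62  75  65  61  50
111 182 199 186 156 113  78  63  61  53  44  38  37  39  48  54  53  50  58  51  43  41
109 181 192 158 120  91  76  72  69  57  45  39  44  59  74  82  64  45  41  41  39  41
 80 126 130 107  85  78  83  91  85  69  55  56  64  86  99  97  71  47  41  40  40  41
 65  83  83  82  79  85  95 102 100  90  83  83  79  96 106 102  74  47  41  45  52  47
 66  73  76  80  82  87  97 104 105 104 101  92  80  96 107 101  72  47  41  51  68  56
 79  80  81  79  78  80  92 107 109 108 105  91  79  94  97  80  56  42  41  45  54  48
 98  84  78  67  58  58  79 111 115 110 105  92  82  95  82  57  43  40  40  40  41  42
 94  72  61  52  46  45  59  87 105 105 106  97  88  96  75  50  39  40  40  40  39  40
 69  54  49  46  43  45  48  58  70  81  99  98  79  69  55  43  39  40  39  40  39  39
 55  47  46  44  46  47  46  47  46  52  66  6
[... 2246 characters left out ...]
  46  47  49  49  44  42  45  58  64  63  57  54  48  42  39  39  39  39  38  40  40
 47  46  46  46  45  42  40  39  42  43  44  42  41  41  39  39  38  40  40  39  39  42
 48  50  46  42  41  40  40  39  40  40  43  43  41  41  40  40  40  40  39  40  41  41
 49  51  46  41  39  40  40  41  42  43  44  44  44  42  42  40  39  41  42  46  46  43
 47  46  43  40  39  38  40  41  43  45  45  47  46  44  42  41  40  43  48  58  57  48
 43  43  42  40  39  39  41  42  44  45  48  49  48  46  44  44  43  44  51  60  60  54
 43  42  41  40  40  40  41  42  45  48  50  52  51  49  47  49  47  46  48  55  68  96
 47  42  41  41  40  40  42  43  45  49  51  50  50  49  51  58  60  58  60  65  98 156
```

>>> move_arm --pt "0 0 -2 0 1" --pt "0 0 0 0 1"

```text
time: 8.85
tool_pos: [0.49, -0.2208, -0.0279]
tool_rot: [3.142, 0.0, -0.574]
contact_force: [-0.7, 0.5, -0.4]
opening: 0.0001
grip_force: 0.0
```

>>> move_arm --pt "0 0 -2 0 1" --pt "0 0 0 0 1"

```text
time: 9.05
tool_pos: [0.49, -0.2208, -0.0299]
tool_rot: [3.141, 0.0, -0.574]
contact_force: [-0.8, -0.4, 0.1]
opening: 0.0003
grip_force: 0.0
```

>>> move_arm --pt "0 0 -2 0 1" --pt "0 0 0 0 1"

```text
time: 9.25
tool_pos: [0.4903, -0.221, -0.0315]
tool_rot: [3.142, -0.0, -0.574]
contact_force: [-0.5, 1.0, 2.1]
opening: 0.0007
grip_force: 1.3
```

>>> move_arm --pt "0 0 -2 0 1" --pt "0 0 0 0 1"

```text
time: 9.45
tool_pos: [0.4903, -0.221, -0.0316]
tool_rot: [3.141, -0.001, -0.574]
contact_force: [-5.9, 2.6, 20.6]
opening: 0.0002
grip_force: 10.4
```

>>> move_arm --pt "0 0 -2 0 1" --pt "0 0 0 0 1"

```text
time: 9.65
tool_pos: [0.4904, -0.2211, -0.0318]
tool_rot: [3.141, -0.002, -0.574]
contact_force: [-10.0, 5.3, 37.0]
opening: 0.0003
grip_force: 19.2
```

Table contact came at a reported z of -31.5 mm, so the true tip height is the reported height + 31.5 mm, and that matches the images. The xy looks unbiased. Redoing the grasp with this correction.

>>> move_arm --pt "0 0 35 0 1" --pt "0 0 35 0 -1" --pt "0 0 0 0 -1" --pt "22 -13 0 0 -1" --pt "21 -13 0 0 -1" --pt "0 0 0 0 -1" --pt "0 0 0 0 -1" --pt "0 0 0 0 -1" --pt "0 0 0 0 -1" --pt "0 0 -20 0 -1" --pt "0 0 0 0 -1"

```text
time: 10.75
tool_pos: [0.5313, -0.2457, 0.0125]
tool_rot: [3.141, 0.005, -0.574]
contact_force: [-0.9, 0.8, 0.6]
opening: 0.0758
grip_force: 0.0
```

>>> move_arm --pt "0 0 0 0 -1" --pt "0 0 0 0 -1" --pt "0 0 -15 0 -1" --pt "0 0 -10 0 -1" --pt "0 0 -10 0 -1" --pt "0 0 -5 0 -1" --pt "0 0 0 0 -1"

```text
time: 11.45
tool_pos: [0.5327, -0.2466, -0.0265]
tool_rot: [3.141, 0.002, -0.574]
contact_force: [-0.9, 0.3, -0.8]
opening: 0.0921
grip_force: 0.0
```

>>> move_arm --pt "0 0 0 0 0.3" --pt "0 0 0 0 0.3" --pt "0 0 0 0 1" --pt "0 0 0 0 1" --pt "0 0 0 0 1" --pt "0 0 0 0 1" --pt "0 0 0 0 1" --pt "0 0 0 0 1" --newtons 25

```text
time: 12.25
tool_pos: [0.5332, -0.2467, -0.0256]
tool_rot: [-3.141, 0.0, -0.574]
contact_force: [0.2, 1.0, 0.1]
opening: 0.0397
grip_force: 24.9
```

>>> move_arm --pt "0 0 40 0 1" --pt "0 0 50 0 1" --pt "0 0 50 0 1" --pt "0 45 10 0.1 1" --pt "0 45 0 0.1 1" --pt "0 45 0 0.1 1" --pt "0 45 0 0.1 1" --pt "0 45 0 0.02 1" --pt "0 45 0 0 1" --pt "0 45 0 0 1" --pt "-2 30 0 0 1" --pt "0 0 0 0 1"

```text
time: 13.45
tool_pos: [0.5299, 0.1018, 0.1237]
tool_rot: [-3.141, 0.002, -0.15]
contact_force: [-0.4, -0.9, -3.5]
opening: 0.0401
grip_force: 25.0
```

>>> move_arm --pt "0 0 -40 0 1" --pt "0 0 -30 0 1" --pt "0 0 -20 0 1" --pt "0 0 0 0 1" --pt "0 0 0 0 1"

```text
time: 13.95
tool_pos: [0.5314, 0.0974, 0.0344]
tool_rot: [3.141, 0.0, -0.155]
contact_force: [-0.2, -0.2, -2.9]
opening: 0.0401
grip_force: 25.0
```

Run:
```python
from m import *
o=monitor.observe();p=o['tool_pos'];print(p,o['tool_rot'],o['contact_force'],o['opening']);A=grab('scene','sE.png')
cv2.imwrite('pics/crop6.png',cv2.resize(A[185:275,165:285,::-1],(800,600),interpolation=cv2.INTER_CUBIC))
```

```text
[0.53136388 0.09744495 0.03442355] [ 3.14108602e+00  1.90992153e-04 -1.54591110e-01] [-0.22645519 -0.19124934 -2.91429427] 0.04013245260254137
```

View pics/crop6.png

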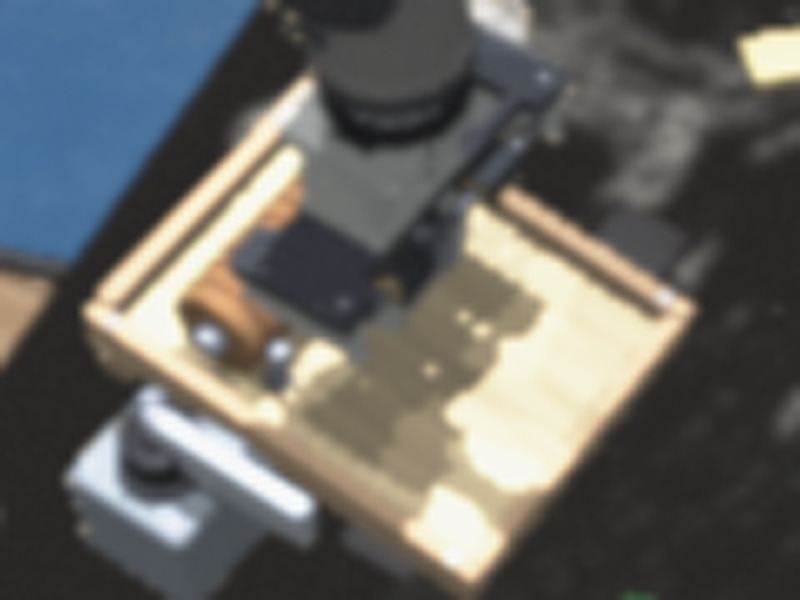

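The chock is held above the board and the gripper hides it. The near axle stub is at crop (210,337) and the near pin top at (280,345). The roller still rests on the pins.

Run:
```python
from m import *
c=lambda x,y:(165+x/6.667,185+y/6.667)
O=np.array([.5455,.0965]);a=-.155;Rm=np.array([[np.cos(a),np.sin(a)],[-np.sin(a),np.cos(a)]])
k=lambda p:R(Rm@(p[:2]-O))
print('axle',k(onz('scene',*c(210,337),.0645)),'pin',k(onz('scene',*c(280,343),.0635)))
print('corners',k(onz('scene',*c(475,592),.030)),k(onz('scene',*c(695,308),.030)),k(onz('scene',*c(92,305),.062)))
print('handle end',k(onz('scene',*c(310,505),.116)), 'tcp',k(np.array([.5314,.0974])))
```

```text
axle [50.7 82.5] pin [19.2 64.8]
corners [-135.7  111. ] [-133.2  -92.3] [115.  100.1]
handle end [-74.2 154.1] tcp [-14.1  -1.3]
```

>>> move_arm --pt "0 1 -15 0 1" --pt "0 0 -9 0 1" --pt "0 0 0 0 1" --pt "0 0 -1 0 1" --pt "0 0 0 0 1" --newtons 12

```text
time: 14.5
tool_pos: [0.5313, 0.099, 0.0098]
tool_rot: [3.141, -0.0, -0.154]
contact_force: [-1.3, -0.1, -1.4]
opening: 0.0399
grip_force: 12.0
```

>>> move_arm --pt "0 0 -1 0 1" --pt "0 0 0 0 1" --pt "0 0 -1 0 1" --pt "0 0 0 0 1"

```text
time: 14.9
tool_pos: [0.531, 0.0992, 0.0073]
tool_rot: [3.142, 0.0, -0.154]
contact_force: [-2.5, 0.6, 0.7]
opening: 0.0402
grip_force: 12.0
```

>>> move_arm --pt "0 0 -1 0 1" --pt "0 0 -1 0 1" --pt "0 0 0 0 1" --pt "0 0 0 0 1" --newtons 5

```text
time: 15.3
tool_pos: [0.5312, 0.0991, 0.0052]
tool_rot: [3.142, 0.0, -0.154]
contact_force: [-0.7, 0.6, -3.1]
opening: 0.0399
grip_force: 5.0
```

>>> move_arm --pt "0 0 -1 0 1" --pt "0 0 0 0 1"

```text
time: 15.5
tool_pos: [0.5312, 0.0991, 0.0043]
tool_rot: [3.142, -0.0, -0.154]
contact_force: [-0.9, 1.2, -1.5]
opening: 0.0399
grip_force: 5.0
```

>>> move_arm --pt "4 -0.6 0.5 0 1" --pt "3 -0.5 0.4 0 1" --pt "0 0 0 0 1"

```text
time: 15.8
tool_pos: [0.5391, 0.0979, 0.0054]
tool_rot: [-3.142, -0.001, -0.154]
contact_force: [-0.9, 0.0, -2.6]
opening: 0.0403
grip_force: 5.0
```

```bash
cat > r.py <<'E'
from m import *
def stub(im):
    g=im[228:243,189:202].astype(float); w=np.clip(g.min(2)-120,0,None); yy,xx=np.mgrid[228:243,189:202]
    return np.round([(w*xx).sum()/w.sum(),(w*yy).sum()/w.sum()],2),int(w.sum())
A=cv2.imread('pics/sE.png')[:,:,::-1];print(stub(A))
import sys
B=grab('scene',sys.argv[1]);print(stub(B)); o=monitor.observe();print(o['tool_pos'],o['contact_force'])
E
python3 r.py sF.png
```

```text
(array([191.43, 235.31]), 5900)
(array([191.49, 236.18]), 4637)
[0.5386735  0.09792288 0.0052912 ] [-0.03010565  0.63560588 -3.43085027]
```

>>> move_arm --pt "3 -0.5 0.4 0 1" --pt "0 0 0 0 1"

```text
time: 16.05
tool_pos: [0.5416, 0.0974, 0.0057]
tool_rot: [3.142, -0.001, -0.154]
contact_force: [-0.3, 0.3, -2.3]
opening: 0.04
grip_force: 5.0
```

```bash
python3 r.py sG.png
```

```text
(array([191.43, 235.31]), 5900)
(array([191.62, 236.55]), 4219)
[0.54141975 0.09745866 0.00566928] [-1.2556348  -0.10832004 -2.35087279]
```

>>> move_arm --pt "0 0 -1 0 1" --pt "0 0 0 0 1"

```text
time: 16.3
tool_pos: [0.5414, 0.0975, 0.005]
tool_rot: [3.142, -0.001, -0.154]
contact_force: [-1.9, -0.3, 1.8]
opening: 0.0399
grip_force: 5.0
```

>>> move_arm --pt "0 0 -1 0 1" --pt "0 0 0 0 1"

```text
time: 16.5
tool_pos: [0.5415, 0.0975, 0.0043]
tool_rot: [-3.142, -0.001, -0.154]
contact_force: [-2.7, -0.5, 4.5]
opening: 0.04
grip_force: 5.0
```

```bash
sed -i 's/228:243,189:202/231:240,193:201/g' r.py; python3 r.py sH.png
python3 - <<'E'
from m import *
for f in'EFGH': print('\n'.join(' '.join('%3d'%x for x in r) for r in cv2.imread(f'pics/s{f}.png')[230:241,188:202].mean(2).astype(int)));print()
E
```

```text
(array([194.9 , 235.91]), 701)
(array([194.02, 235.09]), 538)
[0.54153869 0.09745971 0.00424954] [-1.73436891 -0.58646496  5.03676216]
245 245 238 186 112  94 102 125 157 174 178 173 158 134
245 244 234 170  94  71  72  85 113 147 166 172 165 145
245 245 241 200 112  73  71  76  84 104 131 154 160 152
245 245 243 227 151  88  88 103 102  92  97 121 141 145
245 245 245 241 194 116 129 168 166 130  94  92 112 127
243 244 245 243 212 143 161 215 214 165 110  82  85 102
240 242 243 240 215 159 143 168 180 150 108  80  73  82
235 236 231 219 197 172 149 129 125 114  90  72  69  72
226 233 230 217 199 181 165 142 116  93  73  64  65  68
184 217 229 229 221 200 175 153 132 102  77  66  65  65
122 166 208 226 230 226 208 179 146 114  97  89  85  77

244 235 171  95  74  81  99 127 161 166 129  88  71  68
245 241 201 113  74  69  72  87 115 140 135 114  85  65
245 244 227 153  88  81  90  89  86 100 116 122 108  90
245 245 241 196 122 133 155 138 107  86  89 105 110 105
245 245 242 212 155 181 207 184 140  99  78  85 101 107
243 243 233 198 155 151 172 179 148 105  77  75  88 100
239 239 221 
[... 801 characters left out ...]
120 101  90  84  78  74  77
122 166 209 226 230 226 204 164 133 118 119 118 114 106

244 232 164  92  75  82 100 127 155 145 109  79  69  64
244 237 185 106  73  70  75  89 112 130 125 103  79  62
245 243 220 143  86  84  93  90  86 101 117 114 100  83
245 244 236 181 117 135 156 139 108  87  92 102 105 100
245 245 241 208 151 177 207 183 139  98  79  83  98 105
243 243 233 198 153 151 178 180 145 102  76  74  85  96
240 239 221 190 168 143 133 136 117  89  72  69  75  80
235 235 219 195 181 163 135 114  91  71  64  65  68  70
226 233 230 216 196 170 145 122  94  72  64  64  64  66
184 218 229 230 220 196 158 125 104  90  83  76  72  73
122 165 209 226 230 226 204 165 133 118 116 111 106  98
```

The stub has moved about 1.2 px up-left, so the roller is about 4 mm uphill and the chock is touching it. I'll press a touch more, then release slowly.

>>> move_arm --pt "0 0 -1 0 1" --pt "0 0 0 0 1" --newtons 3

```text
time: 16.75
tool_pos: [0.5415, 0.0975, 0.0027]
tool_rot: [-3.142, -0.001, -0.154]
contact_force: [-0.6, -0.2, 3.1]
opening: 0.0399
grip_force: 3.0
```

>>> move_arm --pt "0 0 0 0 0.0" --pt "0 0 0 0 -0.2" --pt "0 0 0 0 -0.4" --pt "0 0 0 0 -0.4" --pt "0 0 0 0 -0.4"

```text
time: 17.25
tool_pos: [0.5412, 0.0975, 0.0026]
tool_rot: [3.142, 0.0, -0.154]
contact_force: [-0.4, -0.4, -0.3]
opening: 0.0641
grip_force: 0.0
```

```bash
python3 r.py sI.png; python3 -c "
from m import *
print(monitor.observe()['opening']);print('\n'.join(' '.join('%3d'%x for x in r) for r in cv2.imread('pics/sI.png')[230:241,188:202].mean(2).astype(int)))"
```

```text
(array([194.9 , 235.91]), 701)
(array([194.89, 235.94]), 708)
[0.54110778 0.09751957 0.00254953] [-0.26732142 -0.58449517  0.3052587 ]
0.06418233988389908
245 245 238 187 113  94 102 125 149 140 104  79  73  67
245 244 235 170  94  72  73  85 108 122 114  93  71  59
245 245 241 200 113  74  71  76  81  94 108 110  94  74
245 245 244 227 152  89  86 103 103  91  88  95  97  92
245 245 245 241 195 116 129 168 166 129  93  80  88  98
243 245 245 243 213 143 161 216 215 166 110  80  77  89
240 242 243 241 215 160 142 168 181 151 108  79  72  78
236 237 231 220 198 173 149 129 126 114  90  73  69  71
226 233 230 218 199 182 166 143 117  93  73  65  66  67
185 218 229 229 221 201 176 154 133 101  77  66  65  65
122 166 209 226 231 226 209 179 145 115  96  89  84  78
```

>>> move_arm --pt "0 0 0 0 0.3" --pt "0 0 0 0 0.6" --pt "0 0 0 0 0.6" --pt "0 0 0 0 0.6" --pt "0 0 0 0 0.6" --pt "2 -0.3 0.3 0 0.6" --pt "0 0 0 0 0.6" --newtons 5

```text
time: 18.0
tool_pos: [0.5428, 0.0972, 0.0028]
tool_rot: [3.141, 0.001, -0.154]
contact_force: [-2.7, 0.4, 0.6]
opening: 0.04
grip_force: 5.0
```

```bash
cat > r2.py <<'E'
from m import *
import sys
A=cv2.imread('pics/sE.png');B=grab('scene',sys.argv[1])[:,:,::-1];o=monitor.observe();print(o['tool_pos'],o['contact_force'],o['opening'],o['grip_force'])
# stub shift by sub-pixel template match
up=lambda g:cv2.resize(g,None,fx=10,fy=10,interpolation=cv2.INTER_CUBIC)
t=up(A[233:238,192:199]);w=up(B[229:242,188:203])
r=cv2.matchTemplate(w,t,cv2.TM_CCOEFF_NORMED);_,v,_,l=cv2.minMaxLoc(r);print('shift px',l[0]/10-4,l[1]/10-4,round(v,3))
E
python3 r2.py sJ.png
```

```text
[0.54276208 0.0972339  0.00281952] [-2.63437642  0.40500383  1.51281908] 0.04002003737112129 4.999919906258583
shift px 0.0 0.0 0.994
```

>>> move_arm --pt "2 -0.3 0.2 0 0.6" --pt "0 0 0 0 0.6"

```text
time: 18.25
tool_pos: [0.5454, 0.0969, 0.0031]
tool_rot: [3.142, -0.0, -0.154]
contact_force: [-2.5, 0.8, 1.0]
opening: 0.0402
grip_force: 5.0
```

```bash
python3 r2.py sK.png
```

```text
[0.54539868 0.09686979 0.00312188] [-2.04636082  0.82350293  0.86716973] 0.040251805778904 5.000118389725685
shift px 0.0 0.0 0.993
```

>>> move_arm --pt "2 -0.3 0.2 0 0.6" --pt "0 0 0 0 0.6"

```text
time: 18.5
tool_pos: [0.5475, 0.0966, 0.0034]
tool_rot: [3.142, -0.001, -0.154]
contact_force: [-1.2, 1.0, 0.7]
opening: 0.0401
grip_force: 5.0
```

```bash
python3 r2.py sL.png
```

```text
[0.54753432 0.09655724 0.00336409] [-0.54100636 -0.68676241  0.30729959] 0.03999216842521773 5.000071227550507
shift px 0.0 0.0 0.993
```

>>> move_arm --pt "2 -0.3 0.2 0 0.6" --pt "0 0 0 0 0.6"

```text
time: 18.75
tool_pos: [0.5494, 0.0963, 0.0036]
tool_rot: [3.142, -0.0, -0.154]
contact_force: [-1.3, -0.4, 0.1]
opening: 0.04
grip_force: 5.0
```

```bash
python3 r2.py sM.png
```

```text
[0.5494417  0.09627454 0.00358798] [-1.1225035   0.68708323  1.06500998] 0.03994531947920252 5.000025182962418
shift px 0.0 0.0 0.993
```

>>> move_arm --pt "2 -0.3 0.2 0 0.6" --pt "0 0 0 0 0.6"

```text
time: 19.0
tool_pos: [0.5513, 0.096, 0.0038]
tool_rot: [3.142, -0.0, -0.154]
contact_force: [-2.5, 0.3, 2.0]
opening: 0.04
grip_force: 5.0
```

```bash
python3 r2.py sN.png;python3 -c "
import cv2
a=cv2.imread('pics/sN.png');cv2.imwrite('pics/crop7.png',cv2.resize(a[190:265,185:285],(800,600),interpolation=cv2.INTER_CUBIC))"
```

```text
[0.55135722 0.09598431 0.00380002] [-1.69013016  0.03859262  1.97208559] 0.039750912116944793 5.00010073184967
shift px 0.0 0.0 0.993
```

View pics/crop7.png

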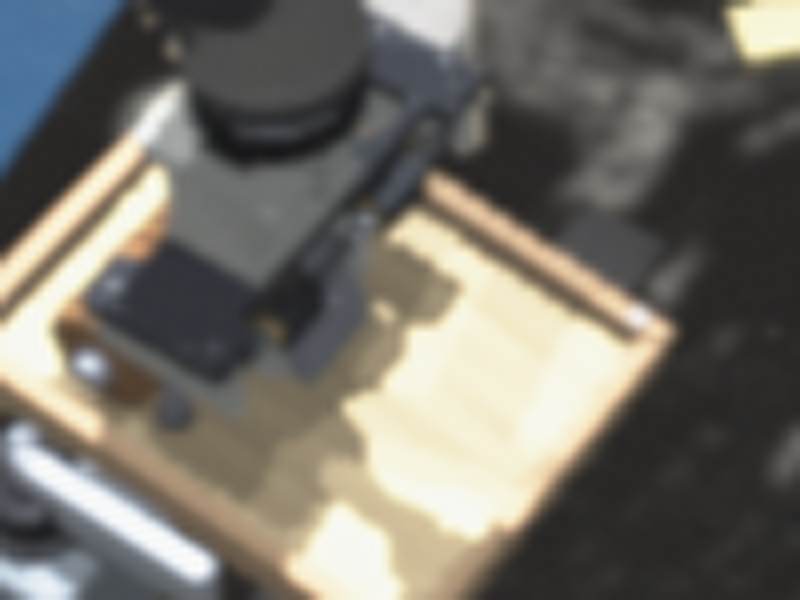

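The chock is visible in the grip, back base corners at about crop (305,380) and (365,315). The roller stub at (90,365) has not moved.

Run:
```python
from m import *
O=np.array([.5455,.0965]);a=-.155;Rm=np.array([[np.cos(a),np.sin(a)],[-np.sin(a),np.cos(a)]])
k=lambda p:R(Rm@(p[:2]-O))
for q in((305,380),(365,315)): print(k(onz('scene',185+q[0]/8,190+q[1]/8,.027)))
print('stub',k(onz('scene',185+90/8,190+365/8,.0645)),'pin',k(onz('scene',185+177/8,190+400/8,.0635)),'tcp',k(np.array([.5514,.096])))
```

```text
[-12.8  19.2]
[-14.2 -23.4]
stub [51.2 83.2] pin [10.  75.9] tcp [5.9 0.4]
```

>>> move_arm --pt "1.5 -0.2 0.2 0 0.6" --pt "0 0 0 0 0.6"

```text
time: 19.25
tool_pos: [0.5528, 0.0958, 0.004]
tool_rot: [3.142, -0.0, -0.154]
contact_force: [-2.6, 0.3, 1.6]
opening: 0.04
grip_force: 5.0
```

```bash
python3 r2.py sO.png
```

```text
[0.55281037 0.09577983 0.00398463] [-2.24456531  0.31471561  2.16645266] 0.039955563737589364 5.000031441450119
shift px 0.0 0.0 0.993
```

>>> move_arm --pt "1.5 -0.2 0.2 0 0.6" --pt "0 0 0 0 0.6"

```text
time: 19.5
tool_pos: [0.5544, 0.0955, 0.0042]
tool_rot: [3.142, -0.0, -0.154]
contact_force: [-3.1, 0.8, 2.1]
opening: 0.0399
grip_force: 5.0
```

```bash
python3 r2.py sP.png
python3 - <<'E'
from m import *
# chock back-face lowest corner: compare N and P
for f in('J','N','P'): print(f,'\n'+'\n'.join(' '.join('%3d'%x for x in r) for r in cv2.imread(f'pics/s{f}.png')[226:242,212:234].mean(2).astype(int)))
E
```

```text
[0.55441257 0.09558197 0.00417685] [-1.72148035  0.44716486  1.51254246] 0.039895331995370646 4.999978467822075
shift px 0.0 -0.10000000000000009 0.992
J 
 54  54  54  56  64  78  92  95  79  56  41  37  39  41  46  61  78  85  88  95 101 106
 54  54  54  54  56  59  68  69  56  41  36  36  36  36  39  56  78  85  88  90  96 103
 54  54  53  54  53  56  57  52  43  38  36  37  37  36  37  54  82  88  88  87  92 102
 54  54  54  55  54  51  46  43  40  39  37  39  37  37  39  60  89  92  88  87  93 112
 54  54  54  54  53  48  45  48  49  46  42  40  39  38  46  65  85  88  86  87  96 132
 53  53  54  54  53  49  50  62  66  60  50  40  39  45  61  76  84  86  85  89 101 122
 54  55  54  55  55  53  54  63  73  75  59  44  44  61  77  84  85  85  86  93 105 115
 57  62  58  54  54  53  54  67  76  78  64  49  58  76  85  86  86  86  92 101 108 116
 62  74  69  58  53  50  55  73  89  85  68  61  74  84  87  87  86  88  97 107 113 121
 59  65  61  56  50  47  57  81  97  97  86  76  80  86  87  87  87  95 104 112 125 131
 56  56  55  51  51  55  74  92 102 103  97  85  82  84  86  87  
[... 2584 characters left out ...]
  50  52  66  85  98 101  96  85  83  85  87  87  90  97 105 108 117 131 137 141 172
 52  62  73  84  97 104 104 102  93  87  85  85  89  94  99 103 110 124 134 139 150 196
 62  84  93  97 102 104 105 103  97  90  86  89  96 102 102 102 108 124 134 147 188 227
 84  98 104 105 105 104 104 103 102  97  93  94 101 105 106 105 108 121 130 165 221 237
103 106 108 108 107 105 104 103 104 103 101 101 103 105 106 116 140 153 155 181 226 237
107 108 107 109 109 108 106 104 104 104 104 104 103 104 106 139 198 215 215 216 225 231
107 108 105 107 110 110 109 108 105 104 104 105 105 104 106 145 211 227 228 225 225 225
106 107 106 107 108 109 110 110 108 107 106 106 109 111 113 150 212 227 229 229 227 225
```

>>> move_arm --pt "1.5 -0.2 0.2 0 0.6" --pt "0 0 0 0 0.6"

```text
time: 19.75
tool_pos: [0.5559, 0.0954, 0.0044]
tool_rot: [3.142, -0.0, -0.154]
contact_force: [-2.4, -0.3, 2.0]
opening: 0.0397
grip_force: 5.0
```

```bash
python3 r2.py sQ.png
```

```text
[0.55592454 0.09536894 0.00435677] [-2.34111498 -0.31295769  1.55404762] 0.04014576210485566 5.000024288892746
shift px 0.0 -0.10000000000000009 0.99
```

>>> move_arm --pt "1.5 -0.2 0.2 0 0.6" --pt "0 0 0 0 0.6"

```text
time: 20.0
tool_pos: [0.5574, 0.0952, 0.0045]
tool_rot: [3.142, -0.0, -0.154]
contact_force: [-2.8, 1.1, 1.1]
opening: 0.0398
grip_force: 5.0
```

```bash
python3 r2.py sR.png
```

```text
[0.55744857 0.09515901 0.00454186] [-1.28903072 -0.56726241  1.16810439] 0.04007761774171591 5.000120401382446
shift px 0.0 -0.10000000000000009 0.989
```

>>> move_arm --pt "0 0 0 0 0" --pt "0 0 0 0 -0.4" --pt "0 0 0 0 -0.4" --pt "0 0 20 0 -0.4" --pt "0 0 40 0 -0.4" --pt "0 0 50 0 -0.4" --pt "-20 -50 40 0 -0.4" --pt "-20 -50 0 0 -0.4" --pt "-20 -50 0 0 -0.4" --pt "-20 -50 0 0 -0.4" --pt "0 -50 0 0 -0.4" --pt "0 0 0 0 -0.4"

```text
time: 21.25
tool_pos: [0.4865, -0.137, 0.1448]
tool_rot: [3.139, -0.002, -0.16]
contact_force: [0.7, 0.6, 0.7]
opening: 0.0647
grip_force: 0.0
```

```bash
python3 r2.py sS.png
python3 - <<'E'
from m import *
t=grab('top','tS.png')[:,:,::-1];s=cv2.imread('pics/sS.png')
c=lambda im,x,y,w,h,W,H:cv2.resize(im[y:y+h,x:x+w],(W,H),interpolation=cv2.INTER_CUBIC)
cv2.imwrite('pics/crop8.png',np.hstack([c(t,175,125,75,112,400,600),c(s,180,195,75,112,400,600)]))
E
```

```text
[ 0.48647758 -0.13424872  0.14454122] [ 0.58659652  0.45952705 -0.15367223] 0.06428122204727083 0.0
shift px 0.0 0.0 0.994
```

View pics/crop8.png

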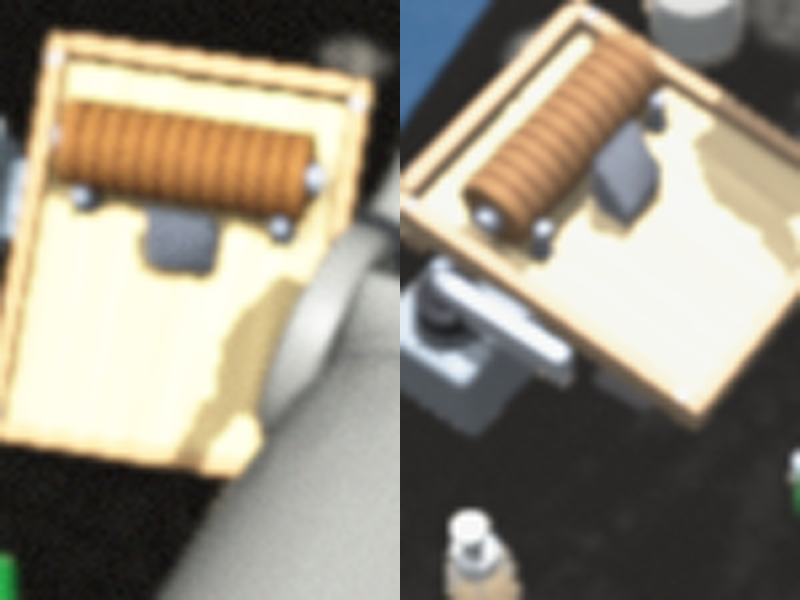

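The pictures show the chock alone on the board, toe uphill under the roller's middle. In the top crop its back edge runs (143,268)–(213,275) between the pins at (88,190) and (282,225). The roller is unmoved and the handle is still at stop-up. I'll check the distance numerically.

Run:
```python
from m import *
O=np.array([.5455,.0965]);a=-.155;Rm=np.array([[np.cos(a),np.sin(a)],[-np.sin(a),np.cos(a)]])
k=lambda p:R(Rm@(p[:2]-O))
t=lambda x,y,z:k(onz('top',175+x/5.333,125+y/5.357,z)); s=lambda x,y,z:k(onz('scene',180+(x-400)/5.333,195+y/5.357,z))
print('top back',t(143,264,.029),t(213,277,.029),'pins',t(87,188,.0635),t(282,224,.0635))
print('top back upper edge',t(150,237,.058),t(216,248,.058))
print('sc back',s(628,223,.029),s(657,185,.029),'pins',s(543,228,.0635),s(657,103,.0635),'stub',s(486,216,.0645))
o=np.array([.588,.2395]);print('rack pts world', [R(O+Rm.T@np.array(p)/1000) for p in((20,150),(-75,150),(20,245))])
# chock dark mask in top: back edge line fit
im=cv2.imread('pics/tS.png');g=im.astype(int)
sat=g[:,:,2]-g[:,:,0]
m=((sat<15)&(g.mean(2)<150)).astype(np.uint8);m[:163]=0;m[180:]=0;m[:,:198]=0;m[:,218:]=0
c=max(cv2.findContours(m,0,1)[0],key=cv2.contourArea);print(cv2.minAreaRect(c),cv2.boundingRect(c))
```

```text
top back [-9.9 22.5] [-11.3 -21.9] pins [24.1 57.7] [ 20.  -63.3]
top back upper edge [ 1.2 15.3] [  0.5 -25.5]
sc back [-10.4  18. ] [ -8.3 -17. ] pins [17.  68.7] [ 15.3 -51.8] stub [52.4 82.5]
rack pts world [array([588.4, 241.6]), array([494.6, 256.3]), array([603.1, 335.5])]
((208.5499725341797, 169.14999389648438), (12.727922439575195, 10.889445304870605), 8.13010311126709) (203, 163, 13, 13)
```

>>> move_arm --pt "0 50 0 0 1" --pt "0 50 0 0 1" --pt "10 50 0 0 1" --pt "10 50 0 0 1" --pt "0 36 0 0 1" --pt "0 0 -40 0 1" --pt "0 0 -50 0 1" --pt "0 0 -40 0 1" --pt "0 0 0 0 1" --pt "0 0 -13 0 1" --pt "0 0 0 0 1" --newtons 10

```text
time: 22.45
tool_pos: [0.5061, 0.1037, 0.002]
tool_rot: [3.142, 0.0, -0.153]
contact_force: [0.1, 0.1, -0.2]
opening: 0.0002
grip_force: 0.0
```

>>> move_arm --pt "4 -0.6 0.5 0 1" --pt "4 -0.6 0.5 0 1" --pt "2 -0.3 0.2 0 1" --pt "0 0 0 0 1"

```text
time: 22.85
tool_pos: [0.517, 0.1012, 0.0034]
tool_rot: [-3.141, -0.002, -0.154]
contact_force: [0.3, 0.2, 0.6]
opening: 0.0006
grip_force: 0.0
```

```bash
python3 r2.py sT.png
```

```text
[0.51656798 0.10114991 0.00308658] [ 0.031731   -0.7318039  -0.32020021] 0.0004046690423099065 0.0
shift px 0.0 0.0 0.994
```

>>> move_arm --pt "2 -0.3 0.2 0 1" --pt "2 -0.3 0.2 0 1" --pt "0 0 0 0 1"

```text
time: 23.2
tool_pos: [0.5204, 0.1005, 0.003]
tool_rot: [3.142, -0.0, -0.154]
contact_force: [0.3, -0.7, -0.1]
opening: 0.0007
grip_force: 0.0
```

```bash
python3 r2.py sU.png
```

```text
[0.52025021 0.10056005 0.00292498] [ 0.70753314 -1.15079451 -0.30332253] 0.0004381126930270066 0.0
shift px 0.0 0.0 0.994
```

>>> move_arm --pt "2 -0.3 0.2 0 1" --pt "0 0 0 0 1"

```text
time: 23.45
tool_pos: [0.5224, 0.1003, 0.0032]
tool_rot: [3.142, -0.0, -0.154]
contact_force: [0.2, 0.1, -0.4]
opening: 0.0007
grip_force: 0.0
```

```bash
python3 r2.py sV.png
```

```text
[0.52222722 0.10032043 0.00313545] [ 0.72988677  0.11247194 -0.14228951] 0.0003472480918983163 0.0
shift px 0.0 0.0 0.994
```

>>> move_arm --pt "2 -0.3 0.2 0 1" --pt "0 0 0 0 1"

```text
time: 23.7
tool_pos: [0.524, 0.1, 0.0033]
tool_rot: [3.141, 0.001, -0.154]
contact_force: [-0.2, 0.2, 1.3]
opening: 0.0005
grip_force: 0.3
```

>>> move_arm --pt "1 -0.15 0.1 0 1" --pt "0 0 0 0 1"

```text
time: 23.9
tool_pos: [0.5245, 0.0999, 0.0033]
tool_rot: [3.141, 0.001, -0.154]
contact_force: [-3.4, 0.5, 1.2]
opening: 0.0004
grip_force: 1.5
```

>>> move_arm --pt "1 -0.15 0.1 0 1" --pt "0 0 0 0 1"

```text
time: 24.1
tool_pos: [0.5261, 0.0997, 0.0035]
tool_rot: [3.141, 0.0, -0.154]
contact_force: [-2.4, 0.3, 1.1]
opening: 0.0007
grip_force: 1.4
```

```bash
python3 r2.py sW.png
```

```text
[0.52607893 0.09974379 0.00352225] [-2.99354569  0.382525    0.83139272] 0.0003004559536453345 1.3993851863779128
shift px 0.0 0.0 0.994
```

>>> move_arm --pt "1.5 -0.2 0.2 0 1" --pt "0 0 0 0 1"

```text
time: 24.35
tool_pos: [0.5279, 0.0995, 0.0038]
tool_rot: [3.142, -0.0, -0.154]
contact_force: [-2.5, 0.4, 0.2]
opening: 0.0003
grip_force: 1.2
```

```bash
python3 r2.py sX.png
```

```text
[0.52792127 0.09948605 0.00376989] [-1.81262554  0.15585638  0.33493546] 0.0005388909924394418 0.9934904077090323
shift px 0.0 0.0 0.994
```

>>> move_arm --pt "1.5 -0.2 0.2 0 1" --pt "0 0 0 0 1"

```text
time: 24.6
tool_pos: [0.5294, 0.0993, 0.004]
tool_rot: [3.142, -0.0, -0.154]
contact_force: [-2.5, 0.6, -0.5]
opening: 0.0004
grip_force: 1.0
```

```bash
python3 r2.py sY.png
```

```text
[0.52941481 0.09929901 0.00396792] [-1.3455809   0.48008752  0.15860166] 6.621905102290721e-05 0.9054542938247323
shift px 0.0 0.0 0.994
```

>>> move_arm --pt "1.5 -0.2 0.2 0 1" --pt "0 0 0 0 1"

```text
time: 24.85
tool_pos: [0.5309, 0.0991, 0.0042]
tool_rot: [3.142, -0.0, -0.154]
contact_force: [-2.1, 0.3, -0.2]
opening: 0.001
grip_force: 1.0
```

```bash
python3 r2.py sZ.png
```

```text
[0.53084585 0.09911345 0.00415461] [-1.16004109  0.32248227 -0.5645524 ] 0.00038917144301910047 0.8967401389963925
shift px 0.0 0.0 0.994
```

>>> move_arm --pt "-10 1.5 0 0 1" --pt "-10 1.5 10 0 1" --pt "0 0 50 0 1" --pt "0 0 50 0 1" --pt "-10 -50 30 0 1" --pt "0 -50 0 0 1" --pt "0 -50 0 0 1" --pt "0 -50 0 0 1" --pt "0 -50 0 0 1" --pt "0 0 0 0 1"

```text
time: 25.9
tool_pos: [0.5018, -0.1455, 0.1404]
tool_rot: [3.139, -0.002, -0.16]
contact_force: [0.2, 0.3, -0.3]
opening: 0.0003
grip_force: 0.0
```

```bash
python3 r2.py s1.png
python3 - <<'E'
from m import *
grab('top','t1.png')
for f in('tS','t1'):
    g=cv2.imread(f'pics/{f}.png').astype(int);print(f);print('\n'.join(' '.join('%3d'%x for x in r) for r in g[155:182,198:220,2]))
for f in('sS','s1'):
    g=cv2.imread(f'pics/{f}.png').astype(int);print(f);print('\n'.join(' '.join('%3d'%x for x in r) for r in g[214:240,210:232,2]))
E
```

```text
[ 0.50158051 -0.14264017  0.14010192] [-0.13540145  0.81425785 -0.15784242] 0.0005756884450283168 0.0
shift px 0.0 0.0 0.994
tS
199 198 183 195 203 201 185 196 212 207 196 207 221 215 205 218 226 216 203 216 228 220
186 178 172 184 195 187 174 188 202 194 185 200 214 203 194 211 218 207 194 212 220 212
166 166 153 168 178 174 168 178 191 185 174 191 198 191 185 200 209 192 187 206 211 198
145 145 137 150 163 155 147 167 179 170 161 176 184 175 173 190 192 180 178 194 202 189
126 125 119 125 140 137 128 146 154 149 147 161 166 157 155 172 176 165 165 181 184 175
 99  99  92 102 111 107 103 121 130 129 124 139 145 136 135 151 155 148 147 163 168 156
 97  93  84  86  89  88  83  95 107 104 103 115 119 113 115 132 133 127 131 143 147 134
127 113 106  97  94  89  84  87  91  88  82  90  95  94  93 103 107 103 108 121 125 114
201 170 144 129 115 102  99 100  98  92  89  85  86  84  86  86  91  87  83  97  98  94
247 234 218 195 156 131 123 117 116 112 108 104 101  96  94  92  94  91  91  96  97  94
254 253 251 241 195 149 135 135 134 134 132 121 121 112 111 109 102 105 114 124 128 127
255 
[... 7664 characters left out ...]
 109 118 122 115 102  92  86  88 102 124 126 111 102 124 186 243 247 247 247 247 247
112 120 128 141 143 141 130 109  92  91 101 102  99 126 180 230 247 247 247 247 247 247
124 133 155 179 178 181 179 156 123 100  93  98 117 172 238 247 247 247 247 247 247 247
133 161 214 236 222 205 200 190 168 141 122 137 183 226 246 247 247 247 247 247 247 247
153 216 245 247 238 214 204 203 197 186 174 200 242 247 247 247 247 247 247 247 247 247
211 245 247 247 245 237 232 229 221 222 218 236 247 247 247 247 247 247 247 247 247 247
242 247 247 247 247 247 247 247 245 245 245 247 247 247 247 247 247 247 247 247 247 247
246 247 247 247 247 247 247 247 247 247 247 247 247 247 247 247 247 247 247 247 247 247
```

Run:
```python
from m import *
O=np.array([.5455,.0965,0]);a=-.155;Rm=np.array([[np.cos(a),np.sin(a),0],[-np.sin(a),np.cos(a),0],[0,0,1]])
t1=cv2.imread('pics/t1.png').astype(int)
print('col206 rows140-166 R,B',[(r,t1[r,206,2],t1[r,206,0]) for r in range(140,168)])
print('col192',[(r,t1[r,192,2],t1[r,192,0]) for r in range(138,166)])
def rr(n,u,v):
    o,d=ray(n,u,v);return Rm@(o-O),Rm@d
# roller centre assumed at (x, 28+30+.12x): find rows of tangents for given x at col of y=0
for x in(.046,.054,.062):
    C=np.array([x,0.02,.030+.12*x+.028*1.007])
    out=[]
    for n in('top','scene'):
        cam=Rm@(ray(n,1,1)[0]-O); v=np.array([C[0]-cam[0],C[2]-cam[2]]);D=np.hypot(*v);ph=np.arctan2(v[1],v[0]);al=np.arcsin(.028/D)
        for s in(1,-1):
            L=np.sqrt(D*D-.028**2);p=np.array([cam[0]+L*np.cos(ph+s*al),.02,cam[2]+L*np.sin(ph+s*al)])
            out.append(proj(n,Rm.T@p+O).round(1))
    # chock back base corners for chock origin x-.043
    b=[proj('top',Rm.T@np.array([x-.043-.028,y,.030+.12*(x-.071)])+O).round(1) for y in(.02,-.02)]
    bs=[proj('scene',Rm.T@np.array([x-.043-.028,y,.030+.12*(x-.071)])+O).round(1) for y in(.02,-.02)]
    print(x,'tangents',out,'back',b,bs)
```

```text
col206 rows140-166 R,B [(140, np.int64(254), np.int64(230)), (141, np.int64(255), np.int64(237)), (142, np.int64(255), np.int64(237)), (143, np.int64(255), np.int64(237)), (144, np.int64(253), np.int64(223)), (145, np.int64(239), np.int64(165)), (146, np.int64(194), np.int64(95)), (147, np.int64(187), np.int64(72)), (148, np.int64(199), np.int64(77)), (149, np.int64(210), np.int64(80)), (150, np.int64(219), np.int64(86)), (151, np.int64(225), np.int64(87)), (152, np.int64(225), np.int64(90)), (153, np.int64(222), np.int64(84)), (154, np.int64(221), np.int64(88)), (155, np.int64(213), np.int64(82)), (156, np.int64(201), np.int64(76)), (157, np.int64(190), np.int64(73)), (158, np.int64(178), np.int64(69)), (159, np.int64(156), np.int64(60)), (160, np.int64(134), np.int64(60)), (161, np.int64(112), np.int64(84)), (162, np.int64(123), np.int64(133)), (163, np.int64(138), np.int64(158)), (164, np.int64(143), np.int64(165)), (165, np.int64(141), np.int64(164)), (166, np.int64(140), np.int64(161)), (167, np.int64(138), np.int64(159))]
col192 [(138, np.int64(254), np.int64(230)), (139, np.in
[... 881 characters left out ...]
4(86)), (164, np.int64(169), np.int64(128)), (165, np.int64(241), np.int64(185))]
0.046 tangents [array([205.1, 146.7]), array([202.8, 163.9]), array([203. , 218.5]), array([214.9, 229.2])] back [array([201.8, 178.9]), array([213.7, 180.7])] [array([225.8, 239.3]), array([232.5, 231.5])]
0.054 tangents [array([205.5, 144.3]), array([203.2, 161.4]), array([201.1, 217.3]), array([213., 228.])] back [array([202.2, 176.5]), array([214.1, 178.3])] [array([223.9, 238.1]), array([230.7, 230.3])]
0.062 tangents [array([205.9, 141.9]), array([203.6, 159. ]), array([199.3, 216.1]), array([211.2, 226.8])] back [array([202.6, 174.1]), array([214.5, 175.9])] [array([222.1, 236.9]), array([228.9, 229.1])]
```

Run:
```python
from m import *
O=np.array([.5455,.0965,0]);a=-.155;Rm=np.array([[np.cos(a),np.sin(a),0],[-np.sin(a),np.cos(a),0],[0,0,1]])
def P(x,y,h):
    w=np.array([x-.12*h,y,30+.12*x+h])/1000;w=Rm.T@w+O;return proj('scene',w).round(1).tolist(),proj('top',w).round(1).tolist()
print('standing xf=26')
for n,x,h in(('A',-4,0),('B',-4,25),('C',22,56),('D',26,56)): print(n,P(x,20,h),P(x,-20,h))
print('flat back=-4')
for n,x,h in(('A',-4,0),('B',-4,30),('C',21,30),('D',52,4)): print(n,P(x,20,h),P(x,-20,h))
```

```text
standing xf=26
A ([220.9, 236.1], [202.8, 172.6]) ([227.7, 228.3], [214.7, 174.4])
B ([221.2, 232.5], [201.4, 171.7]) ([228.1, 224.7], [213.6, 173.5])
C ([215.4, 223.9], [200.9, 162.4]) ([222.4, 216.0], [213.3, 164.2])
D ([214.5, 223.2], [201.1, 161.1]) ([221.5, 215.4], [213.6, 163.0])
flat back=-4
A ([220.9, 236.1], [202.8, 172.6]) ([227.7, 228.3], [214.7, 174.4])
B ([221.3, 231.8], [201.1, 171.5]) ([228.1, 223.9], [213.3, 173.4])
C ([215.4, 227.9], [202.4, 163.9]) ([222.4, 220.1], [214.6, 165.7])
D ([208.2, 227.0], [205.4, 155.7]) ([215.1, 219.4], [217.3, 157.5])
```

Numbers show the chock is not flat. Silhouette and back edge match it standing on its back end (nose up, 56 mm tall, 30 mm footprint), so it turned in the light grip when I pressed it down. Recovery plan:
1. Grip it and set it further downhill.
2. Tip it nose-uphill onto its underside.
3. Push it against the roller.

>>> move_arm --pt "14 48 0 0 -0.4" --pt "14 48 0 0 -0.4" --pt "14 48 0 0 -0.4" --pt "14 48 0 0 -0.4" --pt "0 49 0 0 -0.4" --pt "0 0 0 0 -0.4" --pt "0 0 -40 0 -0.4" --pt "0 0 0 0 -0.4"

```text
time: 26.8
tool_pos: [0.554, 0.1021, 0.096]
tool_rot: [3.14, 0.008, -0.152]
contact_force: [-1.4, 0.2, -0.3]
opening: 0.06
grip_force: 0.0
```

>>> move_arm --pt "0 -2 -30 0 -0.4" --pt "0 0 0 0 -0.4"

```text
time: 27.0
tool_pos: [0.5556, 0.0987, 0.0677]
tool_rot: [3.14, 0.006, -0.154]
contact_force: [-0.9, 0.2, 0.2]
opening: 0.0642
grip_force: 0.0
```

>>> move_arm --pt "0 -2 -30 0 -0.4" --pt "0 0 -20 0 -0.4" --pt "0 0 -10 0 -0.4" --pt "0 0 0 0 -0.4" --pt "0 0 0 0 0.3" --pt "0 0 0 0 1" --pt "0 0 0 0 1" --pt "0 0 0 0 1" --pt "0 0 0 0 1" --newtons 25

```text
time: 27.9
tool_pos: [0.5586, 0.0967, 0.0104]
tool_rot: [3.141, -0.001, -0.154]
contact_force: [-1.8, -1.3, 6.1]
opening: 0.0398
grip_force: 25.0
```

>>> move_arm --pt "-2 0.3 10 0 1" --pt "-5 0.8 15 0 1" --pt "0 0 0 0 1" --pt "0 0 0 0 1"

```text
time: 28.3
tool_pos: [0.5513, 0.0981, 0.0352]
tool_rot: [-3.141, -0.001, -0.154]
contact_force: [0.1, 0.6, -2.3]
opening: 0.0401
grip_force: 25.0
```

```bash
python3 r2.py s2.png
```

```text
[0.55106038 0.0980758  0.034653  ] [-0.06785711  0.6294535  -2.39222105] 0.039922589784003155 24.999314546585083
shift px 0.0 0.0 0.994
```

>>> move_arm --pt "-25 3.9 0 0 1" --pt "-25 3.8 0 0 1" --pt "0 0 -15 0 1" --pt "0 0 -12 0 1" --pt "0 0 0 0 1"

```text
time: 28.85
tool_pos: [0.5002, 0.1055, 0.0058]
tool_rot: [3.141, 0.003, -0.154]
contact_force: [-0.1, -0.2, -3.6]
opening: 0.0397
grip_force: 25.0
```

>>> move_arm --pt "0 0 -2 0 1" --pt "0 0 -1 0 1" --pt "0 0 0 0 1"

```text
time: 29.15
tool_pos: [0.5016, 0.1056, 0.0046]
tool_rot: [3.142, -0.0, -0.154]
contact_force: [0.4, 0.9, -3.0]
opening: 0.0397
grip_force: 25.0
```

>>> move_arm --pt "0 0 -1 0 1" --pt "0 0 -1 0 1" --pt "0 0 0 0 1"

```text
time: 29.45
tool_pos: [0.5016, 0.1057, 0.0034]
tool_rot: [-3.142, -0.001, -0.154]
contact_force: [-1.1, -0.3, 4.2]
opening: 0.0399
grip_force: 25.0
```

>>> move_arm --pt "0 0 1 0 0.2" --pt "0 0 0 0 -0.3" --pt "0 0 0 0 -0.4" --pt "0 0 20 0 -0.4" --pt "0 0 45 0 -0.4" --pt "-22 3.5 5 0 1" --pt "-23 3.5 0 0 1" --pt "0 0 0 0 1" --pt "0 0 0 0 1" --pt "0 0 -20 0 1" --pt "0 0 -17 0 1" --pt "0 0 0 0 1"

```text
time: 30.65
tool_pos: [0.4556, 0.1124, 0.0347]
tool_rot: [3.141, 0.003, -0.155]
contact_force: [-1.0, 0.5, 0.4]
opening: 0.0129
grip_force: 0.0
```

```bash
python3 r2.py s3.png
python3 - <<'E'
from m import *
O=np.array([.5455,.0965,0]);a=-.155;Rm=np.array([[np.cos(a),np.sin(a),0],[-np.sin(a),np.cos(a),0],[0,0,1]])
def P(x,y,h):
    w=np.array([x-.12*h,y,30+.12*x+h])/1000;w=Rm.T@w+O;return proj('scene',w).round(1).tolist()
for n,x,h in(('A',-62,0),('B',-62,25),('C',-36,56),('D',-32,56)): print(n,P(x,20,h),P(x,-20,h))
g=cv2.imread('pics/s3.png').astype(int);print('\n'.join(' '.join('%3d'%x for x in r) for r in g[220:256,222:252,2]))
E
```

```text
[0.45624749 0.11247687 0.03574811] [ 0.38587603 -0.76327996  0.18207519] 0.009062043699969111 0.0
shift px 0.0 0.0 0.994
A [234.4, 245.0] [241.1, 237.1]
B [234.8, 241.5] [241.6, 233.5]
C [229.2, 232.9] [236.1, 224.9]
D [228.2, 232.3] [235.1, 224.3]
108 118 140 196 230 219 174 131 114 110 109 108 108 109 107 104 101  98 100 102 103 104 104 106 108 104  97  99 103 104
122 132 177 236 246 246 230 164 119 110 109 108 107 109 109 109 109 108 108 108 108 109 108 109 108 104  99 100 102  96
136 162 216 245 247 247 239 174 121 110 109 107 106 106 107 108 109 109 109 109 109 109 109 109 107 102  94  95  94  79
165 218 244 247 247 247 241 179 123 111 110 108 105 105 106 107 107 108 108 110 109 109 109 108 105 102  97  93  79  59
218 245 247 247 247 247 244 193 127 111 110 109 107 106 106 105 106 106 107 109 110 112 110 107 105 104  99  85  62  44
244 247 247 247 247 247 244 192 126 111 110 110 109 107 106 105 105 106 105 107 113 117 113 108 106 102  88  66  51  50
247 247 247 247 247 247 237 167 119 112 111 109 109 108 107 106 106 105 103 105 108 112 110 107 104  95  73  54  57  69
247 247 247
[... 2768 characters left out ...]
 247 247 247 247 247 247 243 202 142 119 111 106 113 116 116 113 111 111 113 114 115 116 116 113 109
247 247 247 247 247 247 247 247 246 243 244 234 194 160 139 119 111 121 120 117 115 113 112 112 114 114 112 106 102 101
247 247 247 247 247 247 247 246 235 211 211 196 180 166 140 119 120 134 128 120 118 116 114 112 112 111 108 104 102  99
247 247 247 247 247 246 236 219 193 176 174 173 173 163 136 119 117 123 121 119 119 118 117 116 111 107 105 104 101  96
247 247 247 247 247 238 200 175 170 169 169 169 161 144 128 120 116 116 116 117 118 119 119 117 112 109 108 107 100  89
247 247 247 247 246 226 182 169 168 165 162 158 142 126 121 120 119 118 116 116 116 118 120 123 123 123 118 107  92  73
```

>>> move_arm --pt "8 -1.2 0 0 1" --pt "8 -1.2 0 0 1" --pt "8 -1.2 0 0 1" --pt "6 -0.9 0 0 1" --pt "5 -0.8 0 0 1" --pt "5 -0.8 0 0 1" --pt "0 0 0 0 1"

```text
time: 31.4
tool_pos: [0.4981, 0.1066, 0.0384]
tool_rot: [-3.141, -0.004, -0.154]
contact_force: [-3.1, 0.0, 12.9]
opening: 0.0
grip_force: 6.2
```

>>> move_arm --pt "5 -0.8 0 0 1" --pt "5 -0.8 0 0 1" --pt "5 -0.8 0 0 1" --pt "5 -0.8 0 0 1" --pt "4 -0.6 0 0 1" --pt "0 0 0 0 1"

```text
time: 32.0
tool_pos: [0.5205, 0.1026, 0.0364]
tool_rot: [3.141, 0.0, -0.154]
contact_force: [-1.0, 0.3, 0.2]
opening: 0.0003
grip_force: 0.0
```

```bash
python3 r2.py s4.png
```

```text
[0.51988963 0.10270773 0.03616969] [-0.01484773 -0.29417305 -2.29850167] 0.0007890503917095356 0.0
shift px 0.0 0.0 0.994
```

>>> move_arm --pt "0 0 40 0 1" --pt "0 0 50 0 1" --pt "-15 -50 10 0 1" --pt "0 -50 0 0 1" --pt "0 -50 0 0 1" --pt "0 -50 0 0 1" --pt "0 -50 0 0 1" --pt "0 0 0 0 1"

```text
time: 32.85
tool_pos: [0.5055, -0.1497, 0.1354]
tool_rot: [3.14, 0.0, -0.16]
contact_force: [-0.5, 0.9, 0.3]
opening: 0.0004
grip_force: 0.0
```

```bash
cat > ch.py <<'E'
from m import *
import sys
O=np.array([.5455,.0965,0]);a=-.155;Rm=np.array([[np.cos(a),np.sin(a),0],[-np.sin(a),np.cos(a),0],[0,0,1]])
t=grab('top',sys.argv[2])[:,:,::-1].astype(int);s=cv2.imread('pics/'+sys.argv[1]).astype(int)
poly=lambda n:np.array([proj(n,Rm.T@np.array([x,y,z])+O) for x,y,z in((-.105,.085,.02),(-.105,-.07,.02),(.05,-.07,.04),(.05,.085,.04))]).round().astype(np.int32)
for n,im in(('top',t),('scene',s)):
    mk=np.zeros(im.shape[:2],np.uint8);cv2.fillPoly(mk,[poly(n)],1)
    d=(mk>0)&(im[:,:,2]-im[:,:,0]<20)&(im[:,:,2]<200)
    nn,l,st,ce=cv2.connectedComponentsWithStats(d.astype(np.uint8))
    for i in range(1,nn):
        if st[i,4]>25:
            c=cv2.findContours((l==i).astype(np.uint8),0,1)[0][0];q=cv2.approxPolyDP(c,1.6,True).reshape(-1,2)
            print(n,st[i],ce[i].round(1),'rack@40mm',R((Rm@(onz(n,*ce[i],.04)-O))[:2]),[(p.tolist(),R((Rm@(onz(n,*p,.028)-O))[:2]).tolist()) for p in q])
E
python3 r2.py s5.png; python3 ch.py s5.png t5.png
python3 - <<'E'
from m import *
g=cv2.imread('pics/t5.png').astype(int);print('\n'.join(' '.join('%3d'%x for x in r) for r in g[158:196,196:220,2]))
E
```

```text
[ 0.50525677 -0.14680032  0.13524675] [0.60379912 0.56872895 0.23751282] 0.0006794484068196075 0.0
shift px 0.0 0.0 0.994
top [205 164  12   3  26] [210.2 165. ] rack@40mm [22.7 -1.4] [([205, 164], [26.5, 18.7]), ([216, 166], [25.3, -18.7])]
top [202 176  12   6  35] [209.1 179.4] rack@40mm [-25.3  -6.6] [([213, 176], [-9.8, -15.0]), ([202, 180], [-28.6, 18.5]), ([212, 181], [-26.9, -14.8])]
scene [214 224  19  17  84] [223.6 233.4] rack@40mm [-9.8 11.1] [([221, 224], [27.7, -22.4]), ([214, 232], [27.4, 19.2]), ([227, 240], [-30.7, 20.4]), ([232, 234], [-30.3, -9.7]), ([232, 229], [-17.7, -27.0]), ([227, 237], [-23.2, 10.4]), ([216, 233], [19.0, 18.6]), ([215, 231], [27.1, 13.8])]
scene [204 235   5   8  27] [206.  238.7] rack@40mm [27.6 62.9] [([207, 235], [40.0, 43.1]), ([204, 238], [40.9, 58.9]), ([205, 242], [27.7, 70.0]), ([207, 242], [22.0, 66.1])]
126 132 145 143 135 149 162 156 150 163 175 171 157 176 181 176 173 185 196 180 178 196 196 187
101 106 120 121 115 127 141 133 129 147 158 150 144 158 165 157 155 169 177 163 159 183 184 173
 84  87  95  94  95 101 109 111 108 123 1
[... 2714 characters left out ...]
 255 255 255 255 255 255 253
255 255 255 255 255 255 255 255 255 255 255 255 255 255 255 255 255 255 255 255 255 255 255 253
255 255 255 255 255 255 255 255 255 255 255 255 255 255 255 255 255 255 255 255 255 255 254 251
255 255 255 255 255 255 255 255 255 255 255 255 255 255 255 255 255 255 255 255 255 255 254 246
255 255 255 255 255 255 255 255 255 255 255 255 255 255 255 255 255 255 255 255 255 254 251 237
255 255 255 255 255 255 255 255 255 255 255 255 255 255 255 255 255 255 255 255 254 253 243 226
255 255 255 255 255 255 255 255 255 255 255 255 255 255 255 255 255 255 255 255 254 246 228 215
255 255 255 255 255 255 255 255 255 255 255 255 255 255 255 255 255 255 255 255 253 240 218 214
```

The chock now lies flat with its bright top up, back edge at rack x≈-28 mm and toe at ≈+27 mm, centred on the board. It needs about 11 mm more uphill, so I'll push from behind with shut fingers.

>>> move_arm --pt "-3 50 0 0 1" --pt "-3 50 0 0 1" --pt "-3 50 0 0 1" --pt "0 50 0 0 1" --pt "0 50 0 0 1" --pt "0 0 -50 0 1" --pt "0 0 -45 0 1" --pt "0 0 -25 0 1" --pt "0 0 0 0 1" --newtons 10

```text
time: 33.85
tool_pos: [0.4931, 0.1071, 0.0127]
tool_rot: [3.14, 0.008, -0.152]
contact_force: [-0.6, 0.5, -1.0]
opening: 0.0004
grip_force: 0.0
```

>>> move_arm --pt "0 -2 -10 0 1" --pt "4 -0.6 0 0 1" --pt "4 -0.6 0.3 0 1" --pt "4 -0.6 0.3 0 1" --pt "3 -0.5 0.3 0 1" --pt "3 -0.5 0.3 0 1" --pt "0 0 0 0 1"

```text
time: 34.55
tool_pos: [0.5158, 0.1005, 0.0075]
tool_rot: [-3.141, -0.001, -0.154]
contact_force: [-1.8, -0.0, -0.0]
opening: 0.0004
grip_force: 0.7
```

>>> move_arm --pt "2 -0.3 0.2 0 1" --pt "2 -0.3 0.2 0 1" --pt "0 0 0 0 1"

```text
time: 34.85
tool_pos: [0.5187, 0.1001, 0.0075]
tool_rot: [3.141, 0.001, -0.154]
contact_force: [-5.0, 1.0, 4.6]
opening: 0.0006
grip_force: 2.4
```

```bash
python3 r2.py s6.png
```

```text
[0.518693   0.10008185 0.0074683 ] [-5.65652602  0.64319602  3.53367628] 0.00044433470554222496 2.4613148532807827
shift px -0.10000000000000009 -0.10000000000000009 0.981
```

>>> move_arm --pt "1.5 -0.2 0.2 0 1" --pt "0 0 0 0 1"

```text
time: 35.1
tool_pos: [0.5197, 0.0999, 0.0076]
tool_rot: [3.141, 0.002, -0.154]
contact_force: [-6.9, 0.0, 4.2]
opening: 0.0007
grip_force: 3.0
```

```bash
python3 r2.py s7.png
```

```text
[0.51977283 0.09994455 0.00761446] [-6.50927783 -0.22859831  4.71135298] 0.0005494126128879712 3.021340426057577
shift px -0.20000000000000018 -0.20000000000000018 0.959
```

>>> move_arm --pt "-6 1 0 0 1" --pt "-10 1.5 0 0 1" --pt "0 0 0 0 1" --pt "0 0 50 0 1" --pt "0 35 3 0 1" --pt "0 36 0 0 1" --pt "0 36 0 0 1" --pt "0 0 0 0 1"

```text
time: 35.95
tool_pos: [0.5048, 0.213, 0.061]
tool_rot: [-3.14, -0.002, -0.15]
contact_force: [-0.7, -0.9, -0.7]
opening: 0.0002
grip_force: 0.0
```

```bash
python3 r2.py s8.png; python3 ch.py s8.png t8.png
python3 - <<'E'
from m import *
g=cv2.imread('pics/t8.png').astype(int);print('\n'.join(' '.join('%3d'%x for x in r) for r in g[158:184,198:220,2]))
g=cv2.imread('pics/s8.png').astype(int);print('\n'.join(' '.join('%3d'%x for x in r) for r in g[214:244,206:236,2]))
E
```

```text
[0.50460515 0.21108783 0.0607358 ] [-0.40503941  0.45248762 -0.47455621] 0.00016994258012255548 0.0
shift px -0.10000000000000009 -0.10000000000000009 0.945
top [180 159  15  32 262] [188.  176.5] rack@40mm [-26.4  63.5] [([190, 159], [35.8, 71.4]), ([187, 167], [7.2, 76.0]), ([183, 169], [-1.5, 87.8]), ([185, 170], [-3.8, 80.6]), ([185, 176], [-23.9, 76.6]), ([180, 188], [-66.1, 85.0]), ([187, 190], [-69.2, 60.9]), ([191, 187], [-57.3, 49.9]), ([194, 171], [-2.6, 50.4]), ([193, 161], [30.5, 60.2])]
top [203 162  14   4  29] [209.9 163.2] rack@40mm [28.7  0.8] [([203, 163], [28.8, 25.9]), ([216, 165], [28.7, -18.1]), ([209, 162], [35.2, 6.8])]
top [203 171  12   6  35] [210.1 174.3] rack@40mm [-8.1 -6.8] [([214, 171], [7.5, -15.2]), ([203, 175], [-11.5, 18.3]), ([213, 176], [-9.8, -15.0])]
scene [198 210  43  45 903] [218.8 232.1] rack@40mm [ 7.6 16. ] [([224, 210], [56.4, -78.7]), ([198, 239], [55.7, 73.9]), ([217, 254], [-36.2, 85.2]), ([234, 229], [-23.6, -30.9]), ([228, 234], [-18.6, -1.8]), ([232, 225], [-7.5, -41.0]), ([239, 227], [-33.3, -48.0]), ([240, 223], [-26.1, -64.2]), 
[... 5216 characters left out ...]
 109 108 107 105 102 102 102 102  97  84  63  43  36  43  65  75  74  65  74 166 242 247 247 247 247
104 103 102 104 107 113 111 108 104 102 102 104 101  91  71  48  36  34  45  66  72  65  54  96 191 242 246 247 247 247
105 103 103 102 104 108 110 107 103 103 104 102  93  74  54  49  47  41  39  49  57  51  75 161 236 245 246 246 245 245
105 104 103 101 101 102 105 105 104 104 103  94  77  55  48  64  65  57  45  39  43  62 132 221 245 246 245 242 240 241
106 104 104 102 101 100 101 102 104 103  95  78  57  41  38  50  58  64  57  45  59 119 203 242 246 247 245 241 240 239
107 105 103 102 101  99 100 102 103  96  79  58  44  36  34  36  42  55  64  68 119 201 242 246 247 246 244 242 241 240
```

The chock is flat and snug: its back edge is within about a pixel of the predicted contact position, and the roller is within ~1 mm of its start. Now the handle.

>>> move_arm --pt "2.8 17.8 -2 0 1" --pt "3.5 11.6 0 0 1" --pt "3.5 11.6 0 0 1" --pt "3.5 11.6 0 0 1" --pt "0 0 0 0 1"

```text
time: 36.55
tool_pos: [0.5176, 0.2614, 0.0584]
tool_rot: [3.14, 0.001, -0.154]
contact_force: [-1.7, -2.0, 0.5]
opening: 0.0007
grip_force: 1.0
```

>>> move_arm --pt "5.5 6 0 0 1" --pt "5.7 5.8 0 0 1" --pt "5.7 5.8 0 0 1" --pt "5 3.3 0 0 1" --pt "5 3.2 0 0 1" --pt "0 0 0 0 1"

```text
time: 37.15
tool_pos: [0.5455, 0.2859, 0.0585]
tool_rot: [-3.141, -0.001, -0.154]
contact_force: [-0.1, -0.3, -0.3]
opening: 0.0005
grip_force: 0.0
```

```bash
python3 r2.py s9.png
```

```text
[0.545623   0.28578527 0.05873896] [-0.29572227 -0.19174445  0.26145723] 0.0007119647662334605 0.0
shift px -3.2 1.2000000000000002 0.422
```

>>> move_arm --pt "-10 -5 20 0 1" --pt "-10 -5 50 0 1" --pt "-10 -30 30 0 1" --pt "-5 -50 0 0 1" --pt "0 -50 0 0 1" --pt "0 -50 0 0 1" --pt "0 -50 0 0 1" --pt "0 -50 0 0 1" --pt "0 -50 0 0 1" --pt "0 -50 0 0 1" --pt "0 0 0 0 1"

```text
time: 38.3
tool_pos: [0.5103, -0.11, 0.1579]
tool_rot: [3.139, -0.003, -0.161]
contact_force: [-0.3, 0.7, -0.2]
opening: 0.0007
grip_force: 0.0
```

```bash
python3 r2.py s10.png; python3 ch.py s10.png t10.png
python3 - <<'E'
from m import *
g=cv2.imread('pics/t10.png').astype(int);s=cv2.imread('pics/t5.png').astype(int)
print('\n'.join(' '.join('%3d'%x for x in r) for r in g[158:180,198:220,2]))
O=np.array([.5455,.0965,0]);a=-.155;Rm=np.array([[np.cos(a),np.sin(a),0],[-np.sin(a),np.cos(a),0],[0,0,1]])
for th in(0,.785,1.2,1.4,1.571):
    for f,im in(('before',s),('now',g)):
        print(round(th,2),f,[im[tuple(np.round(proj('top',Rm.T@np.array([.02-r*np.cos(th),.15+r*np.sin(th),.116])+O)[::-1]).astype(int))].tolist() for r in(.05,.065,.08,.09)])
for n,p in(('pin+',(.021,.062,.0635)),('pin-',(.021,-.062,.0635))):
    u,v=np.round(proj('top',Rm.T@np.array(p)+O)).astype(int);print(n,'before',s[v-2:v+4,u-2:u+3,2].tolist(),'now',g[v-2:v+4,u-2:u+3,2].tolist())
E
```

```text
[ 0.51008783 -0.10707965  0.15773301] [ 0.34144965  0.68741326 -0.22382669] 0.0006605725772112856 0.0
shift px -0.20000000000000018 -0.20000000000000018 0.961
top [211 159  22  49 430] [222.3 189.1] rack@40mm [-50.6 -54.9] [([232, 160], [53.7, -67.7]), ([228, 159], [55.0, -53.9]), ([222, 164], [35.1, -37.2]), ([228, 161], [48.3, -55.1]), ([230, 165], [35.7, -64.1]), ([222, 185], [-35.1, -49.7]), ([217, 187], [-44.2, -34.7]), ([215, 182], [-28.7, -25.2]), ([214, 201], [-91.5, -33.3]), ([211, 205], [-106.0, -26.0]), ([225, 207], [-105.5, -72.2])]
top [203 162  14   4  30] [209.8 163.2] rack@40mm [28.6  1. ] [([203, 163], [28.8, 25.9]), ([216, 165], [28.7, -18.1]), ([209, 162], [35.2, 6.8])]
top [203 170  13   7  42] [210.9 173.9] rack@40mm [-6.2 -9.1] [([215, 170], [11.3, -17.9]), ([203, 175], [-11.5, 18.3]), ([214, 176], [-9.2, -18.3])]
scene [212 221  18  17 105] [220.9 229.8] rack@40mm [7.4 4.2] [([220, 221], [38.6, -30.9]), ([212, 231], [35.9, 19.7]), ([223, 237], [-11.6, 18.2]), ([228, 232], [-13.6, -8.6]), ([229, 226], [-1.2, -31.4]), ([227, 225], [7.3, -30.9]), ([226, 231], [-5.
[... 2686 characters left out ...]
242, 237, 230], [250, 247, 242]]
pin+ before [[130, 123, 117, 105, 91], [179, 174, 158, 117, 78], [202, 202, 185, 131, 78], [213, 186, 165, 122, 80], [226, 166, 125, 101, 94], [235, 193, 164, 149, 168]] now [[142, 104, 83, 75, 80], [184, 128, 82, 55, 63], [228, 165, 88, 58, 57], [249, 203, 114, 80, 78], [253, 232, 162, 121, 123], [254, 248, 220, 193, 203]]
pin- before [[106, 107, 116, 121, 124], [118, 125, 116, 100, 109], [162, 179, 148, 109, 126], [181, 196, 169, 119, 156], [161, 166, 143, 121, 176], [146, 124, 112, 134, 195]] now [[214, 212, 209, 205, 192], [218, 215, 213, 201, 182], [220, 218, 213, 199, 169], [221, 219, 211, 191, 167], [225, 220, 206, 180, 175], [227, 218, 196, 177, 183]]
```

The handle is at the stop-down detent and the pins are gone from view. The roller has held, shifted only about 0.2 px, with the flat chock against it. The arm touches nothing, so I'm handing in.

```bash
python3 -c "
from cell import workorder
print(workorder.hand_in())"
```

```text
the job is handed in; nothing more can be done
None
```

I handed the job in at about 38 s; no verdict came back, but the last pictures show the handle at stop-down, the pins lowered, the roller within about 1 mm of its start on the flat chock, and the arm clear. On the way the chock stood up on its end, so I tipped it flat again and pushed it snug.

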